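# Stack the specimen cases and lock the column in its carrier

### The arm

A 6-joint arm with a two-finger parallel gripper is mounted at the origin on a cart in front of the work surface, level with it; the furniture and walls round the work are solid. World frame = base frame: x ahead of the robot, y to its left, z up, the work surface at z = 0. Lengths are in m, angles in rad, forces in N, time in s.
With the tool pointing down it reaches from about 0.425 to 0.95 m from the base axis. Payload 3.5 kg.
Tool frame: the origin (TCP) lies on the centre line of the jaws, within the pads' length; the fingertips stand 19 mm ahead of it and the grasp point (between the pads) is the TCP; z points along the fingers, y is the line along which they close (so a half turn about z gives the same grasp; the last joint's range is limited). The gripper opens to 85 mm and grips with 20 to 120 N. Pads are 22 mm wide; open, the fingers measure 114 mm over their backs; the gripper's body (76 mm by 85 mm) begins 54 mm behind the grasp point. The pads swing forward as they close: fully open they stand 13 mm farther back than shut.
Start: joints at [-1.283, 0.286, 1.577, -0, 1.279, -0.15], TCP at [0.286, -0.611, 0.25] pointing down, gripper open.
Joint ranges: [-2.77, 2.77], [-0.9, 2.22], [0.21, 2.48], [-1.53, 4.67], [0.24, 2.81], [-2.84, 2.84]. Speed limits (rad/s): [2.79, 2.79, 3.14, 3.14, 3.14, 3.14].

### API

Orientations are given as a unit quaternion [x, y, z, w].
In Python, from plant import ctrl, imaging gives the robot as it stands. The module is installed in compiled form; this text tells all that it offers.
- The arm moves only by the shell command python3 -m handwheel 'ROWS' [OPENING] [FORCE]. ROWS is JSON, one flat list of numbers, 6 for each row, row after row: the shift along the world's x, y, z in units of 150 mm (1.0 is 150 mm), then the turn, a rotation vector about the world's x, y, z in units of 90 degrees (1.0 is 90 degrees). In form: [tx, ty, tz, rx, ry, rz, tx, ty, tz, rx, ry, rz, ...]. A call has 1 to 5 rows; each row shifts and turns the commanded pose from where the row before left it; what a row does not reach is not made up. A row lasts 1/12 s, in which the tool goes at most 41.7 mm and 7.16 degrees, less where a joint would pass 70% of its speed; a pose out of reach is approached as far as the arm can. A call with a number of a shift or a turn outside -1 to 1 is refused whole. A call with a gripper value outside its range is refused whole. OPENING is the opening, from 0 (shut) to 1 (fully open), set as the call begins (- or left out, the last holds). The fingers move at their own pace and stop on an object; FORCE is the grip in N (left out, the last holds). Time passes only in rows, so rows that do not move let the fingers close. It gives the time, the measured TCP pose, the force, the opening and the grip force at its end, in the units of the state.
- ctrl.get_state(): the state, without advancing time (a new reading comes with each control period).
- imaging.read_camera(name): name is "scene" or "top"; returns (picture, depth): 384x512x3 uint8, blue, green, red; 384x512 float32, m along the optical axis (not along the pixel's ray), 0 where there is no reading.
- imaging.get_calibration(name): a dict with "fovy" (degrees; the focal length in pixels is half the picture's height over the tangent of half this angle, whatever the lens; pixels are square), "cx", "cy" (the principal point, pixels), "distortion" ([k1, k2, p1, p2, k3] as OpenCV has them; the pictures are not rectified), "R" (3x3) and "t" (3): a world point X has camera coordinates R X + t. Camera axes: x right, y down, z forward; pixel columns grow to the right and rows downward; lengths in m; the calibration is good to about 2 mm. A picture is of the moment at which its call begins. get_calibration takes no time and is no camera call.
- ctrl.sign_off(): hands the job in; it is judged then, once.
The state is a dict: "time": time; "qpos": joint angles; "dq": joint speeds; "joint_efforts": joint torques, N m; "eef_pos": TCP position; "tcp_rot": TCP orientation; "contact_force": force on the tool from outside, world axes, zero at the start; "wrist_torque": the same for the moment, N m; "opening": opening from 0.0 (shut) to 1.0 (fully open); "finger_force": force on a finger pad.
Only numpy, scipy, OpenCV 4.12 (cv2) and the standard library are available. Lean on these libraries where they do the work, as an engineer would, in place of code of your own. Each camera call takes 0.05 s, during which the arm holds its last target. There are 200 camera calls.

### The job

Take the two specimen cases from the sloping rack and stack them squarely on the grey-lidded case in the carrier, the heavy blue-lidded case first and the yellow-lidded one on top, each with its foot fully down inside the raised rim of the lid below. Then swing the carrier's wire hold-down bail with the red grip over and down until its rubber pad rests on the top lid, so the column can be carried off. Leave the specimens, the blue holder and the marker where they lie.

Things in the scene. Friction and masses are not known exactly. Their poses are not given: they have to be found in the camera images.
- case_grey: closed case, light grey with grey lid, 0.5 kg, standing in the carrier's seat. Origin: centre of the foot's underside; x along its 100 mm length, y across its 60 mm width (grip here, sides plain above 7 mm), z up. Foot 85 x 45 x 6.5 mm. Lid top at z = 50 mm, its rim 5 mm higher round a seat 89 x 49 mm (95 x 55 at the mouth) for the next case's foot: each case adds 50 mm.
- case_blue: closed case, light grey with blue lid, 0.55 kg, in a bay of the rack, tilted with it. Origin: centre of the foot's underside; x along its 100 mm length, y across its 60 mm width (grip here, sides plain above 7 mm), z up. Foot 85 x 45 x 6.5 mm. Lid top at z = 50 mm, its rim 5 mm higher round a seat 89 x 49 mm (95 x 55 at the mouth) for the next case's foot: each case adds 50 mm.
- case_yellow: closed case, light grey with yellow lid, 0.3 kg, in the other bay, tilted with it. Origin: centre of the foot's underside; x along its 100 mm length, y across its 60 mm width (grip here, sides plain above 7 mm), z up. Foot 85 x 45 x 6.5 mm. Lid top at z = 50 mm, its rim 5 mm higher round a seat 89 x 49 mm (95 x 55 at the mouth) for the next case's foot: each case adds 50 mm.
- sloping_rack: fixed grey sheet-metal rack, 264 mm wide (y), 120 deep, origin on the worktop below its middle. Two bays centred at y = +67 and -67 mm; surface rises at 25 degrees towards its +x, so the z axis of a case in it leans 25 degrees towards the rack's -x. Front lip 16 mm, ribs beside the bays 5 mm above the slope. A case's origin lies at about x = 0, z = 45 mm.
- carrier: fixed aluminium carrier, base plate 170 x 104 mm; origin on the worktop under the column's centre, x towards its back. Seat at z = 12 mm with the same rim as the lids. A back bracket 56 mm wide, 176 high at x = 72 to 90 mm carries the bail's hinge. With three cases the top lid is at z = 162 mm. Sides and front are open.
- bail (a joint): angle of the bail about its hinge (rad): about 2 at the start, open and leaning away over the back; pi/2 upright; 0 lying level towards the front (-x of the carrier) with its pad on the top lid of three nested cases. Stiff: stays where it is left (1 to 2 N at the grip moves it).
- bail_grip (a point): centre of the red grip sleeve (13 mm thick, 34 mm long, along the carrier's y) at the free end of the bail, 88 mm from the hinge; wire arms 7 mm thick at y = +-20 mm run from it to the hinge; the rubber pad is 72 mm from the hinge, its sole 14 mm under the wires when closed.
- bail_hinge (a point): point on the bail's hinge axis, on top of the carrier's bracket: x = 78 mm, y = 0, z = 176 mm from the carrier's origin; the axis runs along the carrier's y
- ore: loose cut ore piece, 48 x 72 x 21 mm, to be left alone
- resin: loose ore slice cast in resin, 50 x 74 x 20 mm, to be left alone
- holder: loose blue upright holder, 37 x 98 x 82 mm, to be left alone
- pen: loose white and black marker, 18 x 134 x 18 mm, to be left alone
Mind the look-alikes: they are no part of the job. There is more than one size of the case_yellow; the one meant has the size given above.

How it is judged:
On the way, in this order (a step that is already met when the one before it is completed fails the run):
1. the blue-lidded case is nested squarely on the grey-lidded one and let go (z of case_grey in the frame of carrier between 0.009 and 0.015 m and x of case_grey in the frame of carrier between -0.005 and 0.005 m and y of case_grey in the frame of carrier between -0.005 and 0.005 m and angle between the x axis of case_grey and the x axis of carrier, either way round below 0.12 rad and angle between each of case_grey, case_blue's own z axis and vertical below 0.05 rad and z of case_blue in the frame of case_grey between 0.047 and 0.053 m and x of case_blue in the frame of case_grey between -0.005 and 0.005 m and y of case_blue in the frame of case_grey between -0.005 and 0.005 m and angle between the x axis of case_blue and the x axis of case_grey, either way round below 0.12 rad and contact force between case_blue and the fingers below 0.2 N and linear speed of case_blue below 0.02 m/s and angular speed of case_blue below 0.15 rad/s), for 0.2 s.
2. the yellow-lidded case is nested squarely on the blue-lidded one and let go (z of case_grey in the frame of carrier between 0.009 and 0.015 m and x of case_grey in the frame of carrier between -0.005 and 0.005 m and y of case_grey in the frame of carrier between -0.005 and 0.005 m and angle between the x axis of case_grey and the x axis of carrier, either way round below 0.12 rad and angle between each of case_grey, case_blue, case_yellow's own z axis and vertical below 0.05 rad and z of case_blue in the frame of case_grey between 0.047 and 0.053 m and x of case_blue in the frame of case_grey between -0.005 and 0.005 m and y of case_blue in the frame of case_grey between -0.005 and 0.005 m and angle between the x axis of case_blue and the x axis of case_grey, either way round below 0.12 rad and z of case_yellow in the frame of case_blue between 0.047 and 0.053 m and x of case_yellow in the frame of case_blue between -0.005 and 0.005 m and y of case_yellow in the frame of case_blue between -0.005 and 0.005 m and angle between the x axis of case_yellow and the x axis of case_blue, either way round below 0.12 rad and contact force between case_yellow and the fingers below 0.2 N and linear speed of case_yellow below 0.02 m/s and angular speed of case_yellow below 0.15 rad/s), for 0.2 s.
At the end, for the whole second after the job is handed in: grey case in the carrier's seat, blue on grey, yellow on blue, each nested: within 5 mm in x and y and 3 mm in height of its place, turned less than 0.12 rad (either way round), upright within 0.05 rad, at rest and released; the bail down within 0.05 rad of level, its pad on the top lid (z of case_grey in the frame of carrier between 0.009 and 0.015 m and x of case_grey in the frame of carrier between -0.005 and 0.005 m and y of case_grey in the frame of carrier between -0.005 and 0.005 m and angle between the x axis of case_grey and the x axis of carrier, either way round below 0.12 rad and angle between each of case_grey, case_blue, case_yellow's own z axis and vertical below 0.05 rad and z of case_blue in the frame of case_grey between 0.047 and 0.053 m and x of case_blue in the frame of case_grey between -0.005 and 0.005 m and y of case_blue in the frame of case_grey between -0.005 and 0.005 m and angle between the x axis of case_blue and the x axis of case_grey, either way round below 0.12 rad and z of case_yellow in the frame of case_blue between 0.047 and 0.053 m and x of case_yellow in the frame of case_blue between -0.005 and 0.005 m and y of case_yellow in the frame of case_blue between -0.005 and 0.005 m and angle between the x axis of case_yellow and the x axis of case_blue, either way round below 0.12 rad and linear speed of each of case_grey, case_blue, case_yellow below 0.02 m/s and angular speed of each of case_grey, case_blue, case_yellow below 0.15 rad/s and value of joint bail between -0.05 and 0.05 rad and contact force between bail and the fingers below 0.2 N); the robot touches nothing.
It fails at once if a bystander (ore piece, resin specimen, blue holder or marker) was moved by more than 30 mm (distance of any of ore, resin, holder, pen from where it was at the start of the episode above 0.03 m).
It also fails if it takes over 72 s, if anything falls off the work surface, if the arm or the gripper's body presses on something with over 40 N, if the wrist force passes 120 N, or if a joint passes its speed limit or range.

## Working session

There is one attempt and no reset: what is moved stays moved. The work goes in short steps, Python scripts to look and compute and a shell command to move; the robot and the scene stay as the last step left them, time stands still between calls to the robot, and variables do not carry over. Pictures are saved under pics/ and viewed, at most 10 in all, crops included, and the job is handed in when it is done.

```bash
mkdir -p pics; cat > h.py <<'E'
import numpy as np,cv2
from plant import ctrl,imaging
def cal(n):
    c=imaging.get_calibration(n);f=192/np.tan(np.radians(c["fovy"])/2)
    return np.array([[f,0,c["cx"]],[0,f,c["cy"]],[0,0,1]]),np.array(c["distortion"],float),np.array(c["R"]),np.array(c["t"])
def cloud(n,depth):
    K,d,R,t=cal(n);v,u=np.mgrid[:384,:512]
    p=cv2.undistortPoints(np.stack([u,v],-1).reshape(-1,1,2).astype(float),K,d).reshape(384,512,2)
    X=np.dstack([p*depth[...,None],depth]);return (X-t)@R
def proj(n,P):
    K,d,R,t=cal(n);return cv2.projectPoints(np.atleast_2d(P).astype(float),cv2.Rodrigues(R)[0],t,K,d)[0].reshape(-1,2)
E
python3 - <<'E'
from h import *
for n in("scene","top"):
    im,d=imaging.read_camera(n);np.savez(f"{n}0.npz",im=im,d=d)
    cv2.imwrite(f"pics/{n}0.png",cv2.resize(im,(800,600),interpolation=cv2.INTER_CUBIC))
    K,_,R,t=cal(n);print(n,K[0,0],-R.T@t,R[2],_)
print(ctrl.get_state())
E
```

```text
scene 373.1992853735567 [-0.39318967 -0.51244803  0.58724595] [ 0.760903    0.50933289 -0.40200327] [-0.04699992  0.          0.          0.          0.        ]
top 358.1888723315749 [0.28686278 0.05029001 1.28232364] [ 0.16646096  0.00583344 -0.98603079] [-0.1162396  0.         0.         0.         0.       ]
{'time': 0.1, 'qpos': array([-1.28299537e+00,  2.87126183e-01,  1.57805008e+00,  2.13364148e-06,
        1.27860343e+00, -1.49999379e-01]), 'dq': array([ 0.00131591, -0.00141465, -0.00370035,  0.001034  ,  0.00143885,
        0.00061359]), 'joint_efforts': array([ 4.99507569e-04, -4.07293725e+01, -2.93699759e+01, -1.44709834e-04,
        3.38512480e-03, -1.78061708e-05]), 'eef_pos': array([ 0.28603149, -0.61078078,  0.24904217]), 'tcp_rot': array([ 9.76136359e-01,  2.17155735e-01, -7.42658917e-05, -1.09099491e-03]), 'contact_force': array([ 1.46853845,  0.18295001, -0.94507419]), 'wrist_torque': array([-0.04380182, -0.01878384,  0.04266913]), 'finger_force': 0.0, 'opening': 0.9984947099138997}
```

View pics/scene0.png

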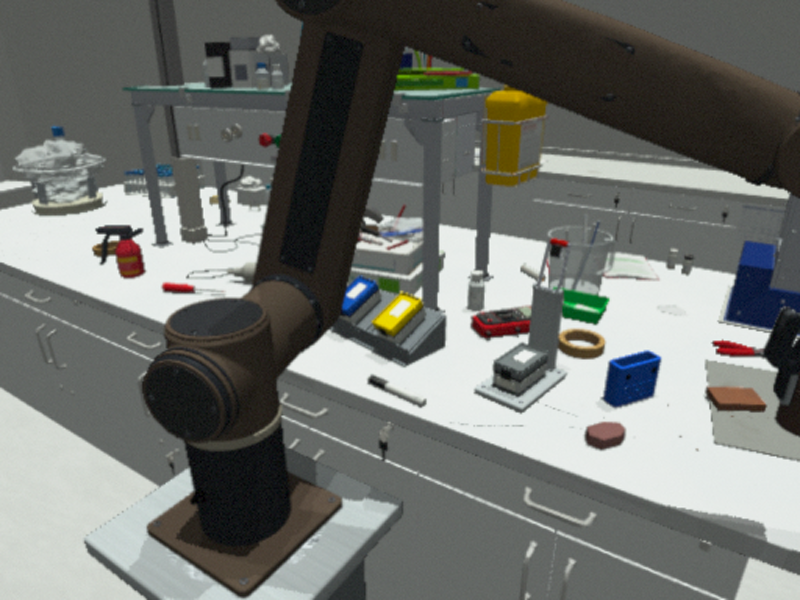

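View pics/top0.png

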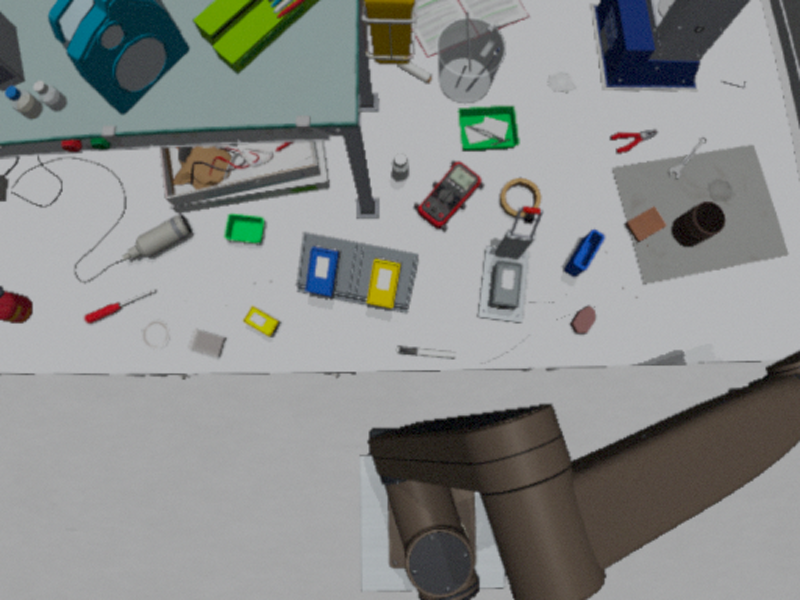

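The top view (800x600) shows the rack at about (357,272), with blue at (322,272) and yellow at (384,283). The carrier with the grey case is at (503,280), its red grip is at (530,212), the pen at (427,352), the ore at (584,320) and the holder at (584,252). There are two yellow candidates: (384,283) in the rack bay and a small one at (261,321) lying on the table. The rack one fits, being full size and in a bay. I'll confirm it in a crop and by measuring.

```bash
python3 - <<'E'
from h import *
z=np.load("top0.npz");im,d=z["im"],z["d"]
cv2.imwrite("pics/crop1.png",cv2.resize(im[120:240,145:345],(800,480),interpolation=cv2.INTER_CUBIC))
X=cloud("top",d);hsv=cv2.cvtColor(im,cv2.COLOR_BGR2HSV)
def rep(name,m):
    m=m.astype(np.uint8);n,l,s,c=cv2.connectedComponentsWithStats(m)
    for i in range(1,n):
        if s[i,4]>40:
            P=X[l==i];P=P[P[:,2]>-.1];
            cen=np.median(P,0);Q=P[np.linalg.norm(P-cen,axis=1)<.08]
            # plane
            for _ in range(3):
                c0=Q.mean(0);u,sv,vt=np.linalg.svd(Q-c0);nrm=vt[2]*np.sign(vt[2,2]);r=(Q-c0)@nrm;Q=Q[abs(r)<max(.003,2*r.std())]
            print(name,s[i],c[i].round(1),"med",cen.round(4),"c",c0.round(4),"n",nrm.round(3),"std",r.std().round(4),"rect",cv2.minAreaRect((P[:,:2]*1000).astype(np.float32)))
roi=np.zeros(d.shape,bool);roi[120:240,130:400]=1
H,S,V=cv2.split(hsv)
rep("blue",roi&(H>100)&(H<130)&(S>120))
rep("yel",roi&(H>20)&(H<35)&(S>120))
rep("red",roi&((H<8)|(H>172))&(S>150))
E
```

```text
blue [362 147  25  29 346] [374.  161.4] med [ 0.5972 -0.3649  0.0585] c [ 0.5959 -0.3641  0.0529] n [-0.606 -0.792  0.071] std 0.0111 rect ((596.1376342773438, -363.15814208984375), (35.103614807128906, 97.1104507446289), 56.15237808227539)
blue [195 158  22  32 417] [205.5 174.1] med [0.5465 0.23   0.0896] c [0.552  0.2316 0.0912] n [-0.416  0.067  0.907] std 0.0025 rect ((433.185791015625, 173.74208068847656), (369.3916931152344, 100.76250457763672), 24.896276473999023)
yel [234 165  23  33 426] [245.  181.7] med [0.5184 0.0963 0.0894] c [0.5236 0.0958 0.0919] n [-0.417  0.091  0.905] std 0.0025 rect ((431.6949768066406, 95.86944580078125), (291.8998107910156, 83.7253189086914), 1.4646323919296265)
yel [156 196  22  19 181] [167.4 205.7] med [0.451  0.3681 0.0376] c [0.4527 0.3746 0.0377] n [ 0.025 -0.023  0.999] std 0.0025 rect ((370.499267578125, 233.61065673828125), (400.8990478515625, 41.06187438964844), 59.62797546386719)
red [268 120  36  26 124] [283.2 135.4] med [ 0.7007 -0.0385  0.0287] c [ 0.7014 -0.039   0.0288] n [-0.061  0.011  0.998] std 0.0036 rect ((712.6204223632812, -61.38208770751953), (60.50968551635742, 140.6498260498047), 18.235021591186523)
```

View pics/crop1.png

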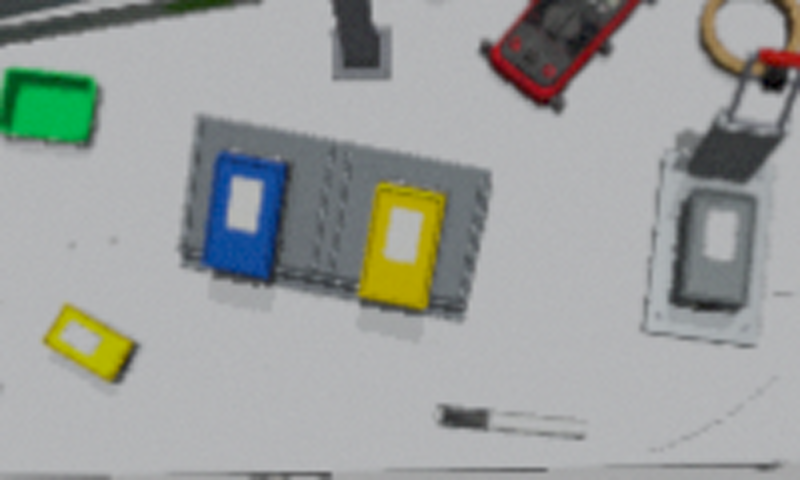

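The crop shows the full-size yellow lid in the right bay at (403,245) and the small look-alike on the table at (88,342), about half that size. The rack one is meant. Next I'll fit the case poses precisely using silhouettes in both views.

```bash
cat > fit.py <<'E'
from h import *
from scipy.optimize import minimize
from scipy.spatial.transform import Rotation as Ro
S=8
def box(x0,y0,z0,z1):return np.array([[a,b,c] for a in(-x0,x0) for b in(-y0,y0) for c in(z0,z1)])
def sil(cam,P,r):
    p=(proj(cam,P)+.5-[r[0],r[1]])*S
    m=np.zeros(((r[3]-r[1])*S,(r[2]-r[0])*S),np.uint8)
    cv2.fillConvexPoly(m,cv2.convexHull(np.round(p).astype(np.int32)),1)
    return m.reshape(r[3]-r[1],S,r[2]-r[0],S).mean((1,3))
def Rm(yaw,tilt):return (Ro.from_euler('z',yaw)*Ro.from_euler('y',-tilt)).as_matrix()
E
python3 - <<'E'
from fit import *
I={n:np.load(n+"0.npz") for n in("scene","top")}
X={n:cloud(n,I[n]["d"]) for n in I}
for n in I:
    P=X[n];m=(abs(P[...,2])<.02)&(P[...,0]>.4)&(P[...,0]<.75)&(abs(P[...,1])<.5);print(n,"table z",np.median(P[m][:,2]).round(4))
s=I["scene"]["im"];cv2.imwrite("pics/scrop.png",cv2.resize(s[165:270,205:375],(800,494),interpolation=cv2.INTER_CUBIC))
def mask(n,lo,hi):
    h=cv2.cvtColor(I[n]["im"],cv2.COLOR_BGR2HSV)
    return ((h[...,0]>lo)&(h[...,0]<hi)&(h[...,1]>110)).astype(np.uint8)
for name,lo,hi,g in(("blue",100,130,(.57,.22)),("yellow",20,35,(.54,.09))):
    R0=Rm(-.17,.436);obs={}
    for n in I:
        c=proj(n,[[g[0]-.02,g[1],.09]])[0].astype(int);r=[c[0]-35,c[1]-30,c[0]+35,c[1]+30]
        m=mask(n,lo,hi)[r[1]:r[3],r[0]:r[2]]
        nn,l,st,ce=cv2.connectedComponentsWithStats(m);k=1+np.argmax(st[1:,4]);m=(l==k).astype(np.uint8)
        cs=cv2.findContours(m,cv2.RETR_EXTERNAL,cv2.CHAIN_APPROX_NONE)[0];cv2.drawContours(m,cs,-1,1,-1)
        obs[n]=(r,m.astype(float));print(name,n,m.sum(),st[k])
    def cost(p,full=False):
        x,y,z,yaw,t,h=p;P=box(.05,.03,.055-h,.055)@Rm(yaw,t).T+[x,y,z]
        e={n:np.abs(sil(n,P,r)-m).sum() for n,(r,m) in obs.items()}
        return e if full else sum(e.values())+((t-.436)/.01)**2+((z-.045)/.002)**2
    p0=np.array([g[0],g[1],.045,-.17,.436,.015])
    best=None
    for k in range(4):
        q=minimize(cost,p0,method="Nelder-Mead",options=dict(initial_simplex=p0+np.vstack([np.zeros(6),np.diag([.006,.006,.004,.06,.03,.004])*(-1)**k]),maxiter=600,xatol=1e-5,fatol=1e-3))
        p0=q.x
    print(name,q.x.round(4),q.fun,cost(q.x,True))
    # depth plane check of label/lid: distance along normal
    R=Rm(q.x[3],q.x[4])
    for n in I:
        L=(X[n]-q.x[:3])@R;m=(abs(L[...,0])<.035)&(abs(L[...,1])<.018)&(abs(L[...,2]-.05)<.02);print(n,"lid z local",np.median(L[m][:,2]).round(4),m.sum())
E
```

```text
scene table z 0.0005
top table z 0.0012
blue scene 344 [ 25  19  24  25 274]
blue top 534 [ 22  14  22  32 427]
blue [ 0.5752  0.2267  0.0413 -0.2191  0.4406  0.0142] 115.15526287754993 {'scene': np.float64(86.03125), 'top': np.float64(25.5)}
scene lid z local 0.0556 110
top lid z local 0.0548 205
yellow scene 505 [ 19  17  33  29 432]
yellow top 538 [ 23  13  23  33 437]Traceback (most recent call last):
  File "<stdin>", line 25, in <module>
    res = _minimize_neldermead(fun, x0, args, callback, bounds=bounds,
                               **options)
    fxr = func(xr)
    fx = function(np.copy(x), *(wrapper_args + args))
  File "<stdin>", line 20, in cost
  File "fit.py", line 7, in sil
    p=(proj(cam,P)+.5-[r[0],r[1]])*S
       ~~~~^^^^^^^
  File "h.py", line 11, in proj
    K,d,R,t=cal(n);return cv2.projectPoints(np.atleast_2d(P).astype(float),cv2.Rodrigues(R)[0],t,K,d)[0].reshape(-1,2)
            ~~~^^^
  File "h.py", line 4, in cal
    c=imaging.get_calibration(n);f=192/np.tan(np.radians(c["fovy"])/2)
ValueError: time passes only in moves, steps and waits
```

View pics/scrop.png

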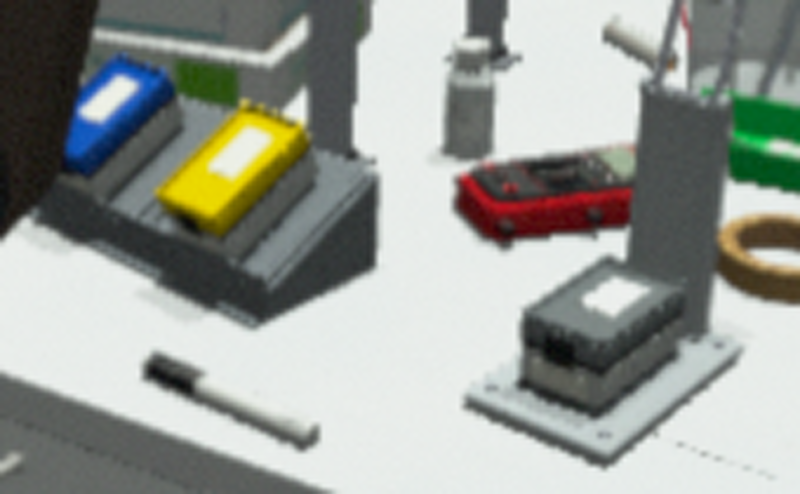

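The scene crop shows the blue lid partly hidden by the arm, the yellow lid fully visible at (235,165) and the grey lid at (605,310) with its white label. I'll cache the calibration, fit blue from the top view only, and use the labels as fiducials for grey.

```bash
python3 - <<'E'
import pickle;from plant import imaging
pickle.dump({n:imaging.get_calibration(n) for n in("scene","top")},open("cal.pkl","wb"))
E
sed -i 's/^def cal(n):/import pickle\nC=pickle.load(open("cal.pkl","rb"))\ndef cal(n):/; s/c=imaging.get_calibration(n)/c=C[n]/' h.py
cat > run.py <<'E'
from fit import *
I={n:np.load(n+"0.npz") for n in("scene","top")}
X={n:cloud(n,I[n]["d"]) for n in I}
def hsv(n):return cv2.cvtColor(I[n]["im"],cv2.COLOR_BGR2HSV)
def ray(n,uv,T,R,zl):  # pixel -> local coords on plane z=zl of pose
    K,d,Rc,t=cal(n);p=cv2.undistortPoints(np.array([[uv]],float),K,d)[0,0]
    D=Rc.T@np.array([p[0],p[1],1]);c=-Rc.T@t
    D=R.T@D;c=R.T@(c-T);return c+D*(zl-c[2])/D[2]
def label(n,T,R):
    P=np.array([[a,b,.05] for a in(-.03,.03) for b in(-.02,.02)])@R.T+T
    q=np.round(proj(n,P)).astype(int);m=np.zeros((384,512),np.uint8);cv2.fillConvexPoly(m,cv2.convexHull(q.astype(np.int32)),1)
    g=I[n]["im"].min(2).astype(float);w=np.where((m>0)&(g>120),np.clip(g-90,0,110),0)
    v,u=np.nonzero(w);ww=w[v,u]
    return np.array([(u*ww).sum(),(v*ww).sum()])/ww.sum(),int((w>0).sum())
for name,lo,hi,g,cams in(("yellow",20,35,(.54,.09),("top","scene")),("blue",100,130,(.57,.22),("top",))):
    obs={}
    for n in cams:
        c=proj(n,[[g[0]-.02,g[1],.09]])[0].astype(int);r=[c[0]-35,c[1]-30,c[0]+35,c[1]+30]
        h=hsv(n);m=((h[...,0]>lo)&(h[...,0]<hi)&(h[...,1]>110)).astype(np.uint8)[r[1]:r[3],r[0]:r[2]]
        nn,l,st,ce=cv2.connectedComponentsWithStats(m);k=1+np.argmax(st[1:,4]);m=(l==k).astype(np.uint8)
        cs=cv2.findContours(m,cv2.RETR_EXTERNAL,cv2.CHAIN_APPROX_NONE)[0];cv2.drawContours(m,cs,-1,1,-1)
        obs[n]=(r,m.astype(float))
    hh=.016
    def cost(p,full=False):
        x,y,z,yaw,t,h=p;P=box(.05,.03,.055-h,.055)@Rm(yaw,t).T+[x,y,z]
        e={n:np.abs(sil(n,P,r)-m).sum() for n,(r,m) in obs.items()}
        return e if full else sum(e.values())+((t-.436)/.01)**2+((z-.045)/.002)**2+((h-.017)/.003)**2
    p0=np.array([g[0],g[1],.045,-.17,.436,.016])
    for k in range(4):
        q=minimize(cost,p0,method="Nelder-Mead",options=dict(initial_simplex=p0+np.vstack([np.zeros(6),np.diag([.006,.006,.004,.06,.03,.004])*(-1)**k]),maxiter=400,xatol=1e-5,fatol=1e-3));p0=q.x
    T,R=q.x[:3],Rm(q.x[3],q.x[4]);print(name,q.x.round(4),round(q.fun,1),cost(q.x,True))
    for n in cams:
        L=(X[n]-T)@R;m=(abs(L[...,0])<.035)&(abs(L[...,1])<.018)&(abs(L[...,2]-.05)<.02)
        uv,k=label(n,T,R);print(n,"lid z",np.median(L[m][:,2]).round(4),"label",uv.round(2),k,ray(n,uv,T,R,.05).round(4))
# grey
q=np.array([.54,-.075]);
for n in("top","scene"):
    T=np.array([.535,-.065,.012]);R=Rm(-.12,0)
    for _ in range(3):
        uv,k=label(n,T,R);w=ray(n,uv,np.zeros(3),np.eye(3),.062);T=np.array([w[0],w[1],.012])
    print("grey label",n,uv.round(2),k,w.round(4))
E
python3 run.py
```

```text
yellow [ 0.5446  0.0917  0.0435 -0.2188  0.4357  0.0171] 57.8 {'top': np.float64(26.46875), 'scene': np.float64(30.828125)}
top lid z 0.0522 label [245.37 178.39] 92 [ 0.011  -0.0002  0.05  ]
scene lid z 0.0531 label [255.56 196.9 ] 73 [0.01   0.0023 0.05  ]
blue [ 0.5742  0.2265  0.0446 -0.2224  0.4337  0.0163] 25.5 {'top': np.float64(25.328125)}
top lid z 0.0514 label [205.62 170.63] 93 [0.0106 0.0003 0.05  ]
grey label top [291.26 178.88] 227 [ 0.5355 -0.0644  0.062 ]
grey label scene [298.71 217.57] 141 [ 0.5324 -0.0622  0.062 ]
```

```bash
cat > grey.py <<'E'
from fit import *
import sys
def run(files,z0=.012,guess=(.522,-.063),yaw0=-.12):
    I={n:np.load(f) for n,f in files.items()}
    G={}
    for n in I:
        g=cv2.cvtColor(I[n]["im"],cv2.COLOR_BGR2GRAY).astype(np.float32)
        G[n]=g
    def samp(n,P):
        p=proj(n,P).astype(np.float32);return cv2.remap(G[n],p[:,:1],p[:,1:],cv2.INTER_CUBIC)[:,0]
    # label fit: inside minus ring, label half sizes free
    def labcost(p,cam):
        x,y,yaw,a,b=p;R=Rm(yaw,0);t=np.linspace(-1,1,21);c=0
        for s,sg in((.82,1),(1.18,-1)):pass
        E=np.concatenate([np.c_[t,np.ones(21)],np.c_[t,-np.ones(21)],np.c_[np.ones(21),t],-np.c_[np.ones(21),t]])
        for n in cam:
            f=lambda o:samp(n,np.c_[E*[a,b]+np.sign(np.round(E,6))*(abs(E)>.999)*o,np.full(len(E),.05)]@R.T+[x,y,z0])
            c-=(f(-.002)-f(.002)).mean()
        return c
    for cam in(("top",),("scene",),("top","scene")):
        p0=np.array([guess[0]+.011*np.cos(yaw0),guess[1]+.011*np.sin(yaw0),yaw0,.014,.010])
        for k in range(3):
            q=minimize(lambda p:labcost(p,cam)+((p[3]-.0135)/.003)**2,p0,method="Nelder-Mead",options=dict(initial_simplex=p0+np.vstack([np.zeros(5),np.diag([.006,.006,.08,.003,.003])*(-1)**k]),maxiter=500));p0=q.x
        x,y,yaw=q.x[:3];print("label",cam,q.x.round(4),round(q.fun,1),"->case",round(x-.0107*np.cos(yaw),4),round(y-.0107*np.sin(yaw),4))
    # hull gradient
    def hull(p,cam):
        x,y,yaw=p;R=Rm(yaw,0);c=0
        for n in cam:
            def v(e):
                P=box(.05+e,.03+e,.039-e,.055+e)@R.T+[x,y,z0];h=cv2.convexHull(proj(n,P).astype(np.float32))[:,0]
                h=np.vstack([h,h[:1]]);return h
            P=v(0);L=np.hypot(*np.diff(P,axis=0).T);pts=[];nr=[]
            for i in range(len(P)-1):
                t=(np.arange(int(L[i]*2))+.5)/max(1,int(L[i]*2));pts.append(P[i]+t[:,None]*(P[i+1]-P[i]));dd=(P[i+1]-P[i])/max(L[i],1e-6);nr.append(np.tile([dd[1],-dd[0]],(len(t),1)))
            pts=np.vstack(pts);nr=np.vstack(nr);cen=P[:-1].mean(0);nr*=np.sign(((pts-cen)*nr).sum(1,keepdims=True))
            s=lambda o:cv2.remap(G[n],(pts+o*nr).astype(np.float32)[:,:1],(pts+o*nr).astype(np.float32)[:,1:],cv2.INTER_LINEAR)[:,0]
            c-=np.abs(s(.8)-s(-.8)).mean()
        return c
    for cam in(("top",),("scene",),("top","scene")):
        p0=np.array([*guess,yaw0])
        for k in range(4):
            q=minimize(lambda p:hull(p,cam),p0,method="Nelder-Mead",options=dict(initial_simplex=p0+np.vstack([np.zeros(3),np.diag([.006,.006,.08])*(-1)**k]),maxiter=400));p0=q.x
        print("hull",cam,q.x.round(4),round(q.fun,1))
if __name__=="__main__":
    run({"top":"top0.npz","scene":"scene0.npz"})
    z=np.load("top0.npz");X=cloud("top",z["d"]);h=cv2.cvtColor(z["im"],cv2.COLOR_BGR2HSV)
    m=((h[...,0]<8)|(h[...,0]>172))&(h[...,1]>150);m[:,:325]=0;m[:,355:]=0;m[:120]=0;m[150:]=0
    v,u=np.nonzero(m);print("grip px",u.mean(),v.mean(),len(u),np.median(X[m],0))
    from scipy.spatial.transform import Rotation
    s=ctrl.get_state();print(Rotation.from_quat(s["tcp_rot"]).as_matrix().round(3).tolist())
E
python3 grey.py
```

```text
label ('top',) [ 0.5328 -0.0601 -0.0088  0.0139  0.0126] -0.6 ->case 0.5221 -0.06
label ('scene',) [ 0.5493 -0.0731 -0.3031  0.0137  0.0128] -19.7 ->case 0.5391 -0.0699
label ('top', 'scene') [ 0.5542 -0.0625 -0.522   0.0133 -0.    ] -26.3 ->case 0.5449 -0.0571
hull ('top',) [ 0.5276 -0.0632 -0.0286] -0.8
hull ('scene',) [ 0.5207 -0.0653  0.0548] -18.0
hull ('top', 'scene') [ 0.5209 -0.0651  0.0565] -18.6
grip px 339.75 134.38888888888889 36 [ 0.62673143 -0.19543241  0.26563189]
[[0.906, 0.424, -0.001], [0.424, -0.906, 0.002], [0.0, -0.002, -1.0]]
```

The initial guess was off: the grey case is at top-view pixel (324,181), so y is about -0.17. I'll rerun with that.

```bash
sed -i 's/guess=(.522,-.063),yaw0=-.12/guess=(.518,-.173),yaw0=-.17/' grey.py; python3 grey.py
```

```text
label ('top',) [ 0.5283 -0.1802 -0.1608  0.0138  0.0129] -24.7 ->case 0.5178 -0.1785
label ('scene',) [ 0.5273 -0.1793 -0.1383  0.0148  0.0131] -44.4 ->case 0.5167 -0.1778
label ('top', 'scene') [ 0.5284 -0.1796 -0.1595  0.0143  0.0132] -67.7 ->case 0.5178 -0.1779
hull ('top',) [ 0.5222 -0.172  -0.1438] -43.0
hull ('scene',) [ 0.5156 -0.1632 -0.2684] -21.0
hull ('top', 'scene') [ 0.5209 -0.1809 -0.133 ] -74.5
grip px 339.75 134.38888888888889 36 [ 0.62673143 -0.19543241  0.26563189]
[[0.906, 0.424, -0.001], [0.424, -0.906, 0.002], [0.0, -0.002, -1.0]]
```

Grey case at (0.518,-0.178), yaw about -0.15. This agrees with the bail grip direction. First transit leg.

```bash
python3 -m handwheel '[0.12,0.2,0.07,0,0,-0.035, 0.12,0.2,0.07,0,0,-0.035, 0.12,0.2,0.07,0,0,-0.035, 0.12,0.2,0.07,0,0,-0.035]' 1 && python3 -m handwheel '[0.12,0.2,0.07,0,0,-0.035, 0.12,0.2,0.07,0,0,-0.035, 0.12,0.2,0.07,0,0,-0.035, 0.12,0.2,0.07,0,0,-0.035]' && python3 -m handwheel '[0.12,0.2,0.07,0,0,-0.035, 0.12,0.2,0.07,0,0,-0.035, 0.12,0.2,0.07,0,0,-0.035, 0.12,0.2,0.07,0,0,-0.035]'
```

```text
time: 0.43
eef_pos: [0.3584, -0.4898, 0.2918]
tcp_rot: [0.994, 0.107, -0.0, -0.001]
contact_force: [1.2, 0.6, -0.1]
opening: 1.004
finger_force: 0.0
time: 0.77
eef_pos: [0.4306, -0.3695, 0.3342]
tcp_rot: [1.0, -0.002, -0.0, -0.0]
contact_force: [0.3, -0.9, -0.8]
opening: 0.998
finger_force: 0.0
time: 1.1
eef_pos: [0.5026, -0.2495, 0.3763]
tcp_rot: [0.994, -0.112, -0.0, -0.0]
contact_force: [-0.3, -0.5, -0.4]
opening: 1.0
finger_force: 0.0
```

```bash
python3 -m handwheel '[0.009,0.25,-0.03,0,0,0, 0.009,0.25,-0.03,0,0,0, 0.009,0.25,-0.03,-0.006,-0.026,0, 0.009,0.25,-0.03,-0.006,-0.026,0, 0.009,0.25,-0.03,-0.006,-0.026,0]' && python3 -m handwheel '[0.009,0.25,-0.08,-0.006,-0.026,0, 0.009,0.25,-0.08,-0.006,-0.026,0, 0.009,0.25,-0.08,-0.006,-0.026,0, 0.009,0.25,-0.08,-0.006,-0.026,0, 0.009,0.25,-0.08,-0.006,-0.026,0]' && python3 -m handwheel '[0.009,0.25,-0.08,-0.006,-0.026,0, 0.009,0.25,-0.08,-0.006,-0.026,0, 0.009,0.25,-0.07,0,0,0, 0,0,0,0,0,0]'
python3 - <<'E'
from fit import *
s=ctrl.get_state();R=Ro.from_quat(s["tcp_rot"]).as_matrix();c=Rm(-.22,.4355);T=np.array([c[:,0],-c[:,1],-c[:,2]]).T
print(s["qpos"].round(2),"rot err units",(Ro.from_matrix(T@R.T).as_rotvec()/(np.pi/2)).round(4))
G=np.array([.5742,.2265,.0446])+c@[0,0,.032];print("grasp",G,"delta units to pre(100mm)",((G+.1*c[:,2]-s["eef_pos"])/.15).round(3),"to grasp",((G-s["eef_pos"])/.15).round(3), "case z units/100mm",c[:,2]/1.5)
im,d=imaging.read_camera("scene");np.savez("scene1.npz",im=im,d=d);im,d=imaging.read_camera("top");np.savez("top1.npz",im=im,d=d)
cv2.imwrite("pics/top1.png",cv2.resize(im[100:240,130:330],(800,560),interpolation=cv2.INTER_CUBIC))
E
```

```text
time: 1.52
eef_pos: [0.5086, -0.062, 0.3531]
tcp_rot: [0.992, -0.111, 0.063, 0.007]
contact_force: [0.5, 0.0, -0.0]
opening: 1.0
finger_force: 0.0
time: 1.93
eef_pos: [0.515, 0.1255, 0.2931]
tcp_rot: [0.98, -0.109, 0.167, 0.019]
contact_force: [0.9, -0.4, -1.0]
opening: 1.0
finger_force: 0.0
time: 2.27
eef_pos: [0.5171, 0.2411, 0.2552]
tcp_rot: [0.973, -0.105, 0.204, 0.024]
contact_force: [-0.4, -1.1, -1.3]
opening: 1.002
finger_force: 0.0
[ 0.35 -0.09  2.01 -0.28  0.89  2.28] rot err units [-0.001  -0.0141 -0.0026]
grasp [0.56102573 0.22944602 0.0736131 ] delta units to pre(100mm) [ 0.018 -0.016 -0.606] to grasp [ 0.293 -0.078 -1.211] case z units/100mm [-0.27446386  0.06137545  0.60443948]
```

View pics/top1.png

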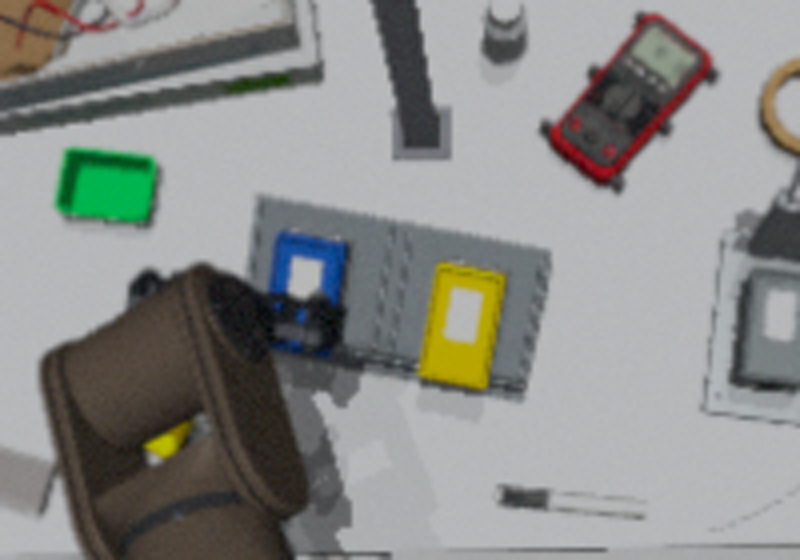

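The view shows the gripper correctly over the blue lid (300,320) with nothing in the way. Descending.

```bash
python3 -m handwheel '[0.006,-0.005,-0.2,0,-0.005,-0.001, 0.006,-0.005,-0.2,0,-0.005,-0.001, 0.006,-0.005,-0.2,0,-0.004,0, 0,0,-0.006,0,0,0]' && python3 -m handwheel '[0.07,-0.015,-0.15,0,0,0, 0.07,-0.015,-0.15,0,0,0, 0.06,-0.014,-0.13,0,0,0, 0.035,-0.008,-0.08,0,0,0, 0,0,0,0,0,0]'
cat > rel.py <<'E'
# usage: rel.py x y z yaw tilt zgrasp flip : error of TCP wrt wanted grasp of case pose, in units
from fit import *;import sys
x,y,z,yaw,t,h=map(float,sys.argv[1:7])
s=ctrl.get_state();R=Ro.from_quat(s["tcp_rot"]).as_matrix();c=Rm(yaw,t);T=np.array([c[:,0],-c[:,1],-c[:,2]]).T
G=np.array([x,y,z])+c@[0,0,h]
print("shift",((G-s["eef_pos"])/.15).round(4),"turn",(Ro.from_matrix(T@R.T).as_rotvec()/(np.pi/2)).round(4),"F",s["contact_force"].round(1),s["wrist_torque"].round(2),"t",round(s["time"],2),"open",round(s["opening"],3),s["finger_force"].round(1),s["qpos"].round(2))
E
python3 rel.py .5742 .2265 .0446 -.22 .4355 .032
```

```text
time: 2.7
eef_pos: [0.5188, 0.2309, 0.1617]
tcp_rot: [0.971, -0.111, 0.212, 0.026]
contact_force: [-1.4, -1.4, 0.2]
opening: 0.996
finger_force: 0.0
time: 3.12
eef_pos: [0.5582, 0.2242, 0.0909]
tcp_rot: [0.97, -0.111, 0.216, 0.024]
contact_force: [-0.0, 0.1, 0.4]
opening: 1.003
finger_force: 0.0Traceback (most recent call last):
  File "rel.py", line 6, in <module>
    print("shift",((G-s["eef_pos"])/.15).round(4),"turn",(Ro.from_matrix(T@R.T).as_rotvec()/(np.pi/2)).round(4),"F",s["contact_force"].round(1),s["wrist_torque"].round(2),"t",round(s["time"],2),"open",round(s["opening"],3),s["finger_force"].round(1),s["qpos"].round(2))
                                                                                                                                                                                                                               ^^^^^^^^^^^^^^^^^^^^^^^
AttributeError: 'float' object has no attribute 'round'
```

```bash
sed -i 's/,s\["finger_force"\].round(1)/,round(float(s["finger_force"]),1)/' rel.py; python3 -m handwheel '[0,0,0,0,0,0, 0,0,0,0,0,0]' | tail -0; python3 rel.py .5742 .2265 .0446 -.22 .4355 .032
```

```text
shift [ 0.0137  0.0235 -0.1377] turn [-0.0016  0.0055  0.004 ] F [0.  1.  0.4] [0.07 0.18 0.02] t 3.28 open 0.998 0.0 [ 0.3   0.18  2.06 -0.42  0.54  2.42]Exception ignored on flushing sys.stdout:
BrokenPipeError: [Errno 32] Broken pipe
```

```bash
python3 -m handwheel '[-0.025,0.019,0,0,0.003,0.002, -0.024,0.019,0,0,0.003,0.002, 0.021,-0.005,-0.046,0,0,0, 0.021,-0.005,-0.046,0,0,0, 0.021,-0.005,-0.046,0,0,0]'; python3 -m handwheel '[0,0,0,0,0,0, 0,0,0,0,0,0]'>/dev/null; python3 rel.py .5742 .2265 .0446 -.22 .4355 .032
```

```text
time: 3.7
eef_pos: [0.5599, 0.2298, 0.0708]
tcp_rot: [0.971, -0.107, 0.213, 0.023]
contact_force: [0.8, -0.5, -0.3]
opening: 0.998
finger_force: 0.0
shift [0.0111 0.0014 0.0246] turn [-0.0007 -0.0038 -0.0003] F [0.1 0.2 0.5] [ 0.08  0.19 -0.  ] t 3.87 open 0.999 0.0 [ 0.3   0.23  2.06 -0.43  0.52  2.43]
```

```bash
python3 -m handwheel '[0.011,0.001,0.022,-0.001,-0.004,0, 0,0,0,0,0,0]'; python3 -m handwheel '[0,0,0,0,0,0, 0,0,0,0,0,0, 0,0,0,0,0,0, 0,0,0,0,0,0, 0,0,0,0,0,0]' 0 80;python3 -m handwheel '[0,0,0,0,0,0, 0,0,0,0,0,0, 0,0,0,0,0,0, 0,0,0,0,0,0, 0,0,0,0,0,0]'; python3 rel.py .5742 .2265 .0446 -.22 .4355 .032
```

```text
time: 4.03
eef_pos: [0.562, 0.2299, 0.0752]
tcp_rot: [0.97, -0.107, 0.217, 0.023]
contact_force: [0.7, 0.3, 0.4]
opening: 1.003
finger_force: 0.0
time: 4.45
eef_pos: [0.5614, 0.2297, 0.0752]
tcp_rot: [0.97, -0.107, 0.216, 0.024]
contact_force: [-3.8, -1.0, 5.1]
opening: 0.688
finger_force: 87.3
time: 4.87
eef_pos: [0.5614, 0.2297, 0.0752]
tcp_rot: [0.97, -0.107, 0.216, 0.024]
contact_force: [-4.2, -0.2, 6.0]
opening: 0.688
finger_force: 87.3
shift [-0.0027 -0.0019 -0.0107] turn [ 0.0002  0.0017 -0.0004] F [-4.2 -0.2  6. ] [-0.14  0.46 -0.11] t 4.87 open 0.688 87.3 [ 0.3   0.22  2.06 -0.44  0.52  2.44]
```

```bash
python3 -m handwheel '[-0.046,0.01,0.1,0,0,0, -0.046,0.01,0.1,0,0,0, -0.046,0.01,0.1,0,0,0, -0.046,0.01,0.1,0,0,0, -0.046,0.01,0.1,0,0,0]'; python3 -m handwheel '[-0.046,0.01,0.1,0,0,0, 0,0,0.1,0.01,0.045,0, 0,0,0.1,0.01,0.045,0, 0,0,0.1,0.01,0.045,0, 0,0,0.1,0.01,0.045,0]'; python3 -m handwheel '[0,0,0.1,0.01,0.045,0, 0,-0.15,0,0.01,0.046,0, 0,-0.2,0,0,0,0.01, 0,-0.2,0,0,0,0.01, 0,-0.2,0,0,0,0.01]';python3 -m handwheel '[0,-0.2,0,0,0,0.01, 0,-0.2,0,0,0,0.005, 0,-0.2,0,0,0,0, 0,-0.2,0,0,0,0, 0,-0.2,0,0,0,0]';python3 rel.py .518 -.178 .062 -.15 0 .034
```

```text
time: 5.28
eef_pos: [0.5248, 0.2367, 0.1475]
tcp_rot: [0.971, -0.107, 0.213, 0.024]
contact_force: [1.0, 0.4, -5.1]
opening: 0.688
finger_force: 90.5
time: 5.7
eef_pos: [0.5185, 0.2387, 0.2232]
tcp_rot: [0.992, -0.109, 0.07, 0.008]
contact_force: [0.5, 0.2, -4.4]
opening: 0.693
finger_force: 90.7
time: 6.12
eef_pos: [0.519, 0.125, 0.2372]
tcp_rot: [0.996, -0.085, -0.001, 0.0]
contact_force: [1.3, -0.1, -4.6]
opening: 0.693
finger_force: 90.7
time: 6.53
eef_pos: [0.5187, -0.0249, 0.2373]
tcp_rot: [0.997, -0.074, -0.001, -0.0]
contact_force: [-0.2, -0.6, -4.4]
opening: 0.694
finger_force: 90.7
shift [-0.0048 -1.0205 -0.9423] turn [-0.0004 -0.0007 -0.0008] F [-0.2 -0.6 -4.4] [ 0.01 -0.04  0.  ] t 6.53 open 0.694 90.7 [-0.24 -0.05  1.97  0.    1.22  1.48]
```

```bash
python3 -m handwheel '[0,-0.2,0,0,0,0, 0,-0.2,0,0,0,0, 0,-0.2,0,0,0,0, 0,-0.2,-0.06,0,0,0, -0.005,-0.2,-0.1,0,0,0]'; python3 -m handwheel '[0,-0.02,-0.1,0,0,0, 0,0,-0.1,0,0,0, 0,0,-0.1,0,0,0, 0,0,-0.1,0,0,0, 0,0,-0.1,0,0,0]';python3 -m handwheel '[0,0,0,0,0,0, 0,0,0,0,0,0, 0,0,0,0,0,0]'>/dev/null;python3 rel.py .518 -.178 .062 -.15 0 .034
python3 - <<'E'
from fit import *
for n in("scene","top"):
    im,d=imaging.read_camera(n);np.savez(f"{n}2.npz",im=im,d=d)
    if n=="scene":cv2.imwrite("pics/scene2.png",cv2.resize(im[140:290,250:430],(720,600),interpolation=cv2.INTER_CUBIC))
E
```

```text
time: 6.95
eef_pos: [0.5194, -0.1754, 0.2154]
tcp_rot: [0.997, -0.074, 0.002, 0.0]
contact_force: [0.9, -0.2, -5.0]
opening: 0.693
finger_force: 90.8
time: 7.37
eef_pos: [0.5179, -0.1763, 0.1376]
tcp_rot: [0.997, -0.075, -0.001, -0.001]
contact_force: [-1.0, 0.1, -5.2]
opening: 0.689
finger_force: 90.7
shift [-0.0084 -0.0086 -0.2963] turn [ 0.0001  0.0011 -0.0008] F [ 0.3 -0.5 -5.1] [-0.06 -0.02 -0.  ] t 7.62 open 0.69 90.5 [-0.51  0.13  1.98  0.    1.04  1.21]
```

View pics/scene2.png

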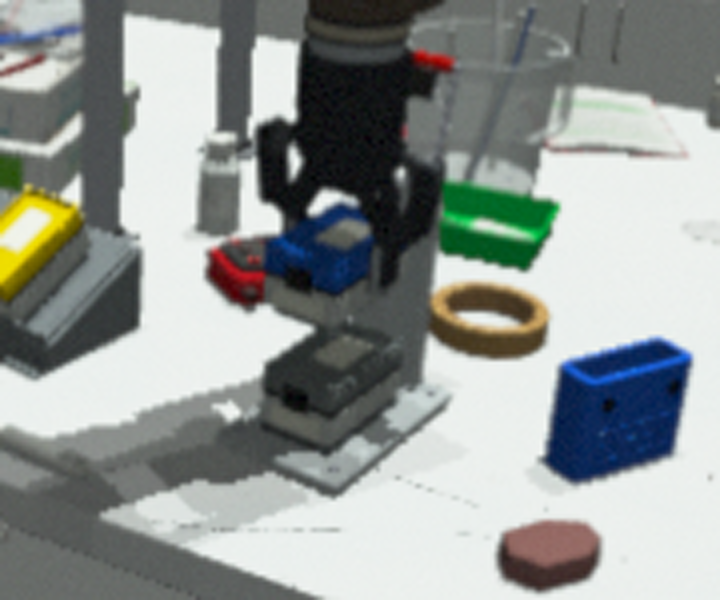

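The scene view shows the blue case held level over grey, with latches at crop (300,272) blue and (295,395) grey. I'll check relative alignment from the latches and the front lid corners.

```bash
python3 - <<'E'
from fit import *
s=ctrl.get_state();Rt=Ro.from_quat(s["tcp_rot"]).as_matrix();Rb=np.c_[Rt[:,0],-Rt[:,1],-Rt[:,2]]
Tb=np.array(s["eef_pos"])-Rb@[0,0,.034]; print("blue assumed",Tb.round(4))
z=np.load("scene2.npz");im=z["im"];g=im.max(2).astype(float)
off=np.array([250,140]);pts=np.array([[-.05,0,.037],[-.05,.03,.055],[-.05,.03,.039],[-.05,-.03,.055],[-.05,-.03,.039],[.05,.03,.055]])
for nm,T,R in(("blue",Tb,Rb),("grey",np.array([.518,-.178,.012]),Rm(-.15,0))):
    p=proj("scene",pts@R.T+T);print(nm,((p-off+.5)*4-.5).round(0).tolist())
    c=p[0];u0,v0=np.round(c).astype(int);w=g[v0-5:v0+6,u0-5:u0+6];print(w.astype(int)) if 0 else None
    vv,uu=np.mgrid[v0-6:v0+7,u0-6:u0+7];W=np.clip(48-g[v0-6:v0+7,u0-6:u0+7],0,None);uv=np.array([(uu*W).sum(),(vv*W).sum()])/W.sum()
    K,d,Rc,t=cal("scene");q=cv2.undistortPoints(uv.reshape(1,1,2),K,d)[0,0];D=R.T@(Rc.T@np.r_[q,1]);C=R.T@(-Rc.T@t-T)
    L=C+D*(-.05-C[0])/D[0];print(" latch px",uv.round(2),"local",L.round(4),W.max())
# blue lid mask centroid vs predicted using left portion
E
```

```text
blue assumed [ 0.5201 -0.1771  0.1077]
blue [[301.0, 278.0], [265.0, 241.0], [264.0, 263.0], [342.0, 266.0], [340.0, 288.0], [341.0, 198.0]]
 latch px [324.38 209.45] local [-0.05    0.0017  0.0352] 38.0
grey [[292.0, 401.0], [257.0, 365.0], [256.0, 385.0], [331.0, 393.0], [329.0, 413.0], [331.0, 316.0]]
 latch px [323.35 239.06] local [-0.05   -0.0022  0.0407] 41.0
```

```bash
python3 - <<'E'
from fit import *
def ov(f,n,r,k,poses):
    im=np.load(f)["im"][r[1]:r[3],r[0]:r[2]];im=cv2.resize(im,None,fx=k,fy=k,interpolation=cv2.INTER_CUBIC)
    for T,R,col in poses:
        for z in(.055,.039):
            P=np.array([[-.05,-.03,z],[-.05,.03,z],[.05,.03,z],[.05,-.03,z]])@R.T+T
            p=((proj(n,P)-[r[0],r[1]]+.5)*k-.5);cv2.polylines(im,[np.round(p*16).astype(np.int32)],True,col,1,cv2.LINE_AA,4)
            if z<.05: continue
    return im
s=ctrl.get_state();Rt=Ro.from_quat(s["tcp_rot"]).as_matrix();Rb=np.c_[Rt[:,0],-Rt[:,1],-Rt[:,2]];Tb=np.array(s["eef_pos"])-Rb@[0,0,.034]
g=(np.array([.518,-.178,.012]),Rm(-.15,0),(0,0,255))
a=ov("scene0.npz","scene",[308,210,360,260],8,[g]);b=ov("top0.npz","top",[303,155,348,205],8,[g])
c=ov("scene2.npz","scene",[305,185,360,255],8,[g,(Tb,Rb,(0,255,255))])
h=max(a.shape[0],b.shape[0],c.shape[0]);pad=lambda x:np.vstack([x,np.zeros((h-x.shape[0],x.shape[1],3),np.uint8)])
o=np.hstack([pad(a),pad(b),pad(c)]);print(o.shape)
o=cv2.resize(o,(800,int(o.shape[0]*800/o.shape[1])),interpolation=cv2.INTER_AREA);cv2.imwrite("pics/ov.png",o)
E
```

```text
(560, 1216, 3)
```

View pics/ov.png

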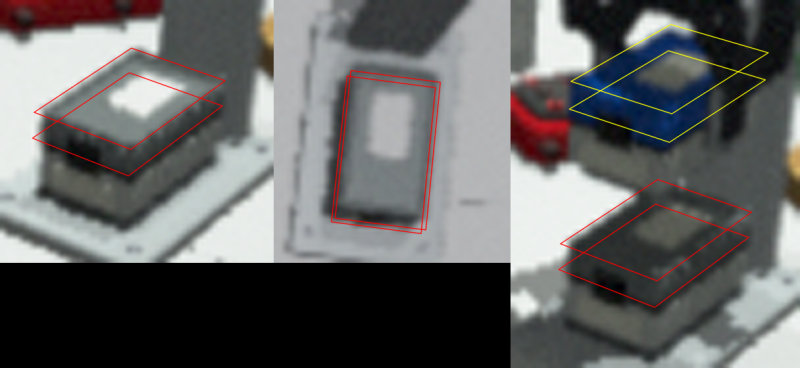

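The overlay shows the grey lid about 1 px right of the label-based wireframe. This agrees with the hull fit (0.5209,-0.1809), so I'll shift -3 mm in y. The blue wireframe fits well. Lowering now.

```bash
python3 -m handwheel '[0,-0.02,-0.08,0,0,0.002, 0,0,-0.08,0,0,0, 0,0,-0.06,0,0,0, 0,0,0,0,0,0, 0,0,0,0,0,0]' | grep -v tcp; python3 rel.py .5205 -.180 .062 -.148 0 .034; python3 -m handwheel '[0,0,-0.02,0,0,0, 0,0,-0.02,0,0,0, 0,0,0,0,0,0]'| grep -v tcp; python3 rel.py .5205 -.180 .062 -.148 0 .034;
```

```text
time: 8.13
eef_pos: [0.5183, -0.1792, 0.1059]
contact_force: [-0.1, -0.2, -4.7]
opening: 0.69
finger_force: 90.7
shift [ 0.0147 -0.0052 -0.0657] turn [-0.0009 -0.0007 -0.0015] F [-0.1 -0.2 -4.7] [-0.02 -0.09 -0.02] t 8.13 open 0.69 90.7 [-0.52  0.18  1.99  0.    0.97  1.2 ]
time: 8.38
eef_pos: [0.5192, -0.1797, 0.1012]
contact_force: [0.1, 0.7, -5.3]
opening: 0.69
finger_force: 90.7
shift [ 0.0088 -0.0019 -0.0347] turn [ 0.      0.0009 -0.0016] F [ 0.1  0.7 -5.3] [-0.03 -0.04 -0.04] t 8.38 open 0.69 90.7 [-0.52  0.19  1.99  0.    0.96  1.2 ]
```

```bash
for i in 1; do python3 -m handwheel '[0.005,0,-0.012,0,0,0, 0,0,0,0,0,0]'| grep -E 'pos|cont'; python3 -m handwheel '[0,0,-0.012,0,0,0, 0,0,0,0,0,0]'| grep -E 'pos|cont'; python3 -m handwheel '[0,0,-0.008,0,0,0, 0,0,0,0,0,0]'| grep -E 'pos|cont'; done; python3 rel.py .5205 -.180 .062 -.148 0 .034
```

```text
eef_pos: [0.5202, -0.1798, 0.0997]
contact_force: [-0.4, -0.1, -4.5]
eef_pos: [0.5204, -0.1799, 0.0982]
contact_force: [1.4, -0.1, -4.8]
eef_pos: [0.5208, -0.1801, 0.0973]
contact_force: [0.8, -0.1, -3.7]
shift [-0.0017  0.0004 -0.0088] turn [ 0.0006  0.0024 -0.0014] F [ 0.8 -0.1 -3.7] [ 0.05 -0.16 -0.04] t 8.88 open 0.685 90.8 [-0.52  0.19  1.99  0.    0.95  1.2 ]
```

```bash
python3 -m handwheel '[0,0,-0.01,0,0,0, 0,0,0,0,0,0]'| grep -E 'pos|cont'; python3 -m handwheel '[0,0,-0.01,0,0,0, 0,0,0,0,0,0]'| grep -E 'pos|cont';python3 -m handwheel '[0,0,-0.01,0,0,0, 0,0,0,0,0,0]'| grep -E 'pos|cont'; python3 rel.py .5205 -.180 .062 -.148 0 .034
```

```text
eef_pos: [0.5212, -0.1803, 0.0962]
contact_force: [2.7, 0.3, -1.4]
eef_pos: [0.5212, -0.1803, 0.0944]
contact_force: [4.9, -1.5, -1.0]
eef_pos: [0.5216, -0.1805, 0.0942]
contact_force: [3.9, -0.6, 5.0]
shift [-0.0073  0.0031  0.0119] turn [ 0.0011  0.0033 -0.0013] F [ 3.9 -0.6  5. ] [ 0.15 -0.22 -0.03] t 9.38 open 0.692 92.0 [-0.52  0.2   1.99  0.    0.94  1.2 ]
```

```bash
python3 -m handwheel '[0.01,0,0,0,0,0, 0,0,0,0,0,0]'| grep -E 'pos|cont'; python3 -m handwheel '[0.01,0,-0.01,0,0,0, 0,0,0,0,0,0]'| grep -E 'pos|cont'
python3 - <<'E'
from plant import imaging;import numpy as np,cv2
im,d=imaging.read_camera("scene");np.savez("scene3.npz",im=im,d=d)
cv2.imwrite("pics/scene3.png",cv2.resize(im[180:270,295:375],(640,600),interpolation=cv2.INTER_CUBIC) if 0 else cv2.resize(im[185:265,300:370],(525,600),interpolation=cv2.INTER_CUBIC))
E
```

```text
eef_pos: [0.5221, -0.1804, 0.094]
contact_force: [0.3, -0.9, 7.5]
eef_pos: [0.5222, -0.1805, 0.0939]
contact_force: [-8.7, 1.4, 17.8]
```

View pics/scene3.png

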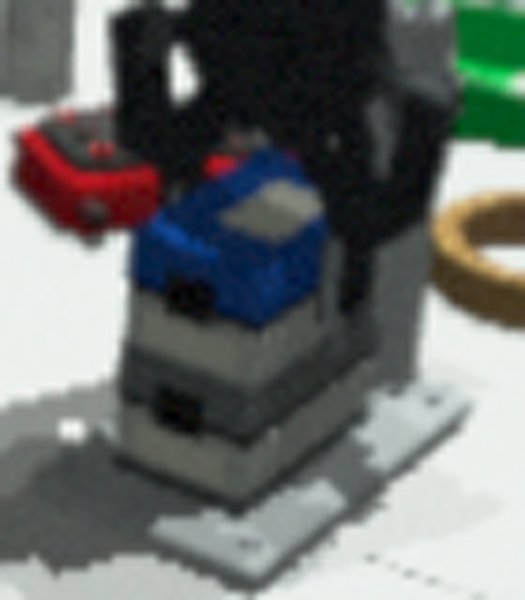

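Blue sits nested on grey: lid latches aligned at (190,295)/(180,405), z stopped and x bounded both ways. Release and retreat.

```bash
python3 -m handwheel '[-0.008,0,0.008,0,0,0, 0,0,0,0,0,0]'| grep -E 'pos|cont'; python3 -m handwheel '[0,0,0,0,0,0, 0,0,0,0,0,0, 0,0,0,0,0,0, 0,0,0,0,0,0, 0,0,0,0,0,0]' 1| grep -E 'pos|cont|open|rot';python3 -m handwheel '[0,0,0.05,0,0,0, 0,0,0.1,0,0,0, 0,0,0.15,0,0,0, 0,0,0.15,0,0,0, 0,0,0.2,0,0,0]'| grep -E 'pos|cont|open'; python3 -m handwheel '[0,0,0.2,0,0,0, 0,0,0.1,0,0,0, 0,0,0,0,0,0]'; python3 rel.py .5446 .0917 .0435 -.22 .4355 .032
```

```text
eef_pos: [0.5221, -0.1805, 0.094]
contact_force: [-0.4, -0.5, 8.3]
eef_pos: [0.5214, -0.1795, 0.0913]
tcp_rot: [0.997, -0.073, 0.0, -0.0]
contact_force: [0.0, -0.1, -0.6]
opening: 0.996
eef_pos: [0.5207, -0.1791, 0.1891]
contact_force: [1.1, -0.0, -0.6]
opening: 1.001
time: 11.02
eef_pos: [0.524, -0.1809, 0.2402]
tcp_rot: [0.997, -0.073, 0.005, 0.002]
contact_force: [0.3, 0.0, -0.5]
opening: 0.998
finger_force: 0.0
shift [ 0.0496  1.837  -1.118 ] turn [-0.047  -0.2662 -0.0462] F [ 0.3  0.  -0.5] [-0.06  0.01 -0.02] t 11.02 open 0.998 0.0 [-0.52  0.02  1.89  0.    1.21  1.2 ]
```

```bash
python3 -m handwheel '[-0.02,0.19,0,-0.0047,-0.0266,-0.0046, -0.02,0.19,0,-0.0047,-0.0266,-0.0046, -0.02,0.19,0,-0.0047,-0.0266,-0.0046, -0.02,0.19,0,-0.0047,-0.0266,-0.0046, -0.02,0.19,0,-0.0047,-0.0266,-0.0046]'|grep pos; python3 -m handwheel '[-0.025,0.19,-0.1,-0.0047,-0.0266,-0.0046, -0.025,0.19,-0.1,-0.0047,-0.0266,-0.0046, -0.025,0.19,-0.1,-0.0047,-0.0266,-0.0046, -0.025,0.19,-0.1,-0.0047,-0.0266,-0.0046, -0.025,0.19,-0.1,-0.0047,-0.0266,-0.0046]'|grep pos; python3 -m handwheel '[0,0,0,0,0,0, 0,0,0,0,0,0]'>/dev/null;python3 rel.py .5446 .0917 .0435 -.22 .4355 .132;python3 rel.py .5446 .0917 .0435 -.22 .4355 .032
python3 - <<'E'
from fit import *
for n in("scene","top"):
    im,d=imaging.read_camera(n);np.savez(f"{n}4.npz",im=im,d=d)
import grey
grey.run({"top":"top4.npz","scene":"scene4.npz"},z0=.062,guess=(.521,-.18),yaw0=-.14)
E
```

```text
eef_pos: [0.5057, -0.036, 0.2328]
eef_pos: [0.4866, 0.1065, 0.1576]
shift [ 0.031  -0.0186  0.045 ] turn [-0.0028 -0.0091 -0.0036] F [ 0.5 -0.2  0.1] [-0.01  0.17 -0.06] t 12.02 open 1.003 0.0 [ 0.06 -0.18  2.29 -0.19  0.64  1.98]
shift [ 0.3055 -0.08   -0.5595] turn [-0.0028 -0.0091 -0.0036] F [ 0.5 -0.2  0.1] [-0.01  0.17 -0.06] t 12.02 open 1.003 0.0 [ 0.06 -0.18  2.29 -0.19  0.64  1.98]
label ('top',) [ 0.5422 -0.184  -0.1611  0.0129  0.0138] -41.1 ->case 0.5316 -0.1823
label ('scene',) [ 0.5387 -0.1821 -0.1053  0.0142  0.0136] -60.2 ->case 0.5281 -0.1809
label ('top', 'scene') [ 0.5395 -0.1824 -0.1007  0.0151  0.0138] -96.8 ->case 0.5289 -0.1814
hull ('top',) [ 0.5119 -0.1779 -0.1315] -35.4
hull ('scene',) [ 0.4972 -0.1873  0.0253] -30.8
hull ('top', 'scene') [ 0.513  -0.1815 -0.042 ] -52.4
```

```bash
python3 - <<'E'
from fit import *
for f,n,z in(("top0.npz","top",.062),("scene0.npz","scene",.062),("top4.npz","top",.112),("scene4.npz","scene",.112)):
    X=cloud(n,np.load(f)["d"]);L=(X-[.521,-.18,0])@Rm(-.14,0)
    m=(abs(L[...,0])<.03)&(abs(L[...,1])<.018)&(L[...,2]>.03)&(L[...,2]<.15);Q=L[m];A=np.c_[Q[:,:2],np.ones(len(Q))];c=np.linalg.lstsq(A,Q[:,2],rcond=None)[0]
    print(f,"lid z",np.median(Q[:,2]).round(4),"slopes",c.round(3),len(Q))
    # all upper points extents
    m=(abs(L[...,0])<.066)&(abs(L[...,1])<.045)&(abs(L[...,2]-z)<.012);Q=L[m];print("  extents",np.percentile(Q[:,:2],[2,98],axis=0).round(4).tolist())
a=np.load("top4.npz")["im"][140:210,290:360];b=np.load("top0.npz")["im"][140:210,290:360]
o=np.hstack([cv2.resize(x,(400,400),interpolation=cv2.INTER_CUBIC) for x in(b,a)]);cv2.imwrite("pics/cmp.png",o)
E
```

```text
top0.npz lid z 0.0632 slopes [0.005 0.019 0.063] 176
  extents [[-0.0453, -0.0271], [0.0516, 0.0301]]
scene0.npz lid z 0.0627 slopes [0.005 0.007 0.063] 122
  extents [[-0.0502, -0.0293], [0.049, 0.0289]]
top4.npz lid z 0.1133 slopes [-0.001 -0.016  0.113] 184
  extents [[-0.0479, -0.0273], [0.0498, 0.0282]]
scene4.npz lid z 0.1127 slopes [0.005 0.014 0.113] 121
  extents [[-0.0528, -0.0312], [0.047, 0.0273]]
```

View pics/cmp.png

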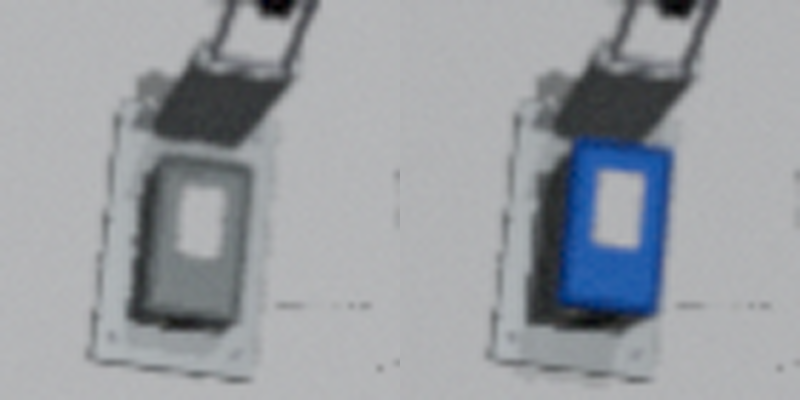

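The comparison shows the blue lid level and exactly 50 mm above grey, so it is nested. Now the yellow grasp.

```bash
python3 -m handwheel '[0.015,-0.01,0.02,-0.0015,-0.0045,-0.002, 0.016,-0.009,0.025,-0.0015,-0.0045,-0.002, 0.034,-0.008,-0.075,0,0,0, 0.034,-0.008,-0.075,0,0,0, 0.034,-0.008,-0.075,0,0,0]'|grep -E 'pos|cont'; python3 -m handwheel '[0.034,-0.008,-0.075,0,0,0, 0.034,-0.008,-0.075,0,0,0, 0,0,0,0,0,0, 0,0,0,0,0,0]'|grep -E 'pos|cont'; python3 rel.py .5446 .0917 .0435 -.22 .4355 .032
```

```text
eef_pos: [0.5098, 0.0976, 0.1339]
contact_force: [-0.5, 0.0, -0.4]
eef_pos: [0.5188, 0.0954, 0.1102]
contact_force: [-0.5, -0.6, 0.5]
shift [ 0.0843 -0.0048 -0.2513] turn [-0.0001  0.0035  0.0041] F [-0.5 -0.6  0.5] [-0.03  0.18  0.04] t 12.87 open 1.001 0.0 [ 0.04 -0.03  2.26 -0.23  0.5   2.02]
```

```bash
python3 -m handwheel '[-0.03,0.02,0,0,0.003,0.004, 0.028,-0.006,-0.055,0,0,0, 0.028,-0.006,-0.055,0,0,0, 0.028,-0.006,-0.055,0,0,0, 0,0,0,0,0,0]'|grep -E 'pos|cont';  python3 -m handwheel '[0,0,0,0,0,0, 0,0,0,0,0,0]'>/dev/null; python3 rel.py .5446 .0917 .0435 -.22 .4355 .032
```

```text
eef_pos: [0.5262, 0.0966, 0.0851]
contact_force: [-1.0, -0.3, -0.9]
shift [ 0.0321 -0.0145 -0.0916] turn [-0.0003  0.0015 -0.0012] F [ 0.2 -0.5  1. ] [0.03 0.19 0.02] t 13.45 open 0.999 0.0 [ 0.04  0.03  2.25 -0.25  0.45  2.03]
```

```bash
python3 -m handwheel '[-0.01,-0.005,0,0,0,0, 0.02,-0.005,-0.045,0,0,0, 0.02,-0.004,-0.045,0,0,0, 0,0,0,0,0,0, 0,0,0,0,0,0]'|grep -E 'pos|cont';  python3 rel.py .5446 .0917 .0435 -.22 .4355 .032
```

```text
eef_pos: [0.5304, 0.0945, 0.0707]
contact_force: [-0.3, -0.5, -0.1]
shift [0.0067 0.0012 0.0119] turn [-0.0002 -0.0006 -0.001 ] F [-0.3 -0.5 -0.1] [ 0.04  0.18 -0.02] t 13.87 open 1.001 0.0 [ 0.03  0.07  2.24 -0.26  0.42  2.04]
```

```bash
python3 -m handwheel '[0.007,0.001,0.012,0,0,0, 0,0,0,0,0,0]'|grep pos; python3 -m handwheel '[0,0,0,0,0,0, 0,0,0,0,0,0, 0,0,0,0,0,0, 0,0,0,0,0,0, 0,0,0,0,0,0]' 0 60|grep -E 'cont|open';python3 -m handwheel '[0,0,0,0,0,0, 0,0,0,0,0,0, 0,0,0,0,0,0]'|grep -E 'cont|open|force'; python3 rel.py .5446 .0917 .0435 -.22 .4355 .032
python3 -m handwheel '[-0.046,0.01,0.1,0,0,0, -0.046,0.01,0.1,0,0,0, -0.046,0.01,0.1,0,0,0, -0.046,0.01,0.1,0,0,0, -0.046,0.01,0.1,0,0,0]'; python3 -m handwheel '[-0.046,0.01,0.1,0,0,0, 0.02,0,0.1,0.01,0.045,0, 0.02,0,0.1,0.01,0.045,0, 0.02,0,0.1,0.01,0.045,0, 0.02,0,0.1,0.01,0.045,0]'; python3 -m handwheel '[0.02,0,0.1,0.01,0.045,0, 0.02,0,0.1,0.01,0.046,0, 0,0,0.05,0,0,0.01, 0,0,0,0,0,0.01, 0,0,0,0,0,0]'; python3 rel.py .5218 -.1803 .112 -.145 0 .032
```

```text
eef_pos: [0.5323, 0.0948, 0.0739]
contact_force: [-3.8, 0.5, 5.1]
opening: 0.692
contact_force: [-3.8, 0.1, 5.4]
opening: 0.693
finger_force: 65.1
shift [-0.0035 -0.0008 -0.0094] turn [-0.0001  0.0007 -0.0011] F [-3.8  0.1  5.4] [-0.01  0.38 -0.07] t 14.7 open 0.693 65.1 [ 0.03  0.07  2.24 -0.26  0.42  2.04]
time: 15.12
eef_pos: [0.4959, 0.1022, 0.1476]
tcp_rot: [0.971, -0.107, 0.214, 0.023]
contact_force: [0.9, -0.1, -2.3]
opening: 0.696
finger_force: 67.6
time: 15.53
eef_pos: [0.5018, 0.1039, 0.2234]
tcp_rot: [0.992, -0.109, 0.07, 0.007]
contact_force: [0.3, 0.4, -3.0]
opening: 0.691
finger_force: 67.8
time: 15.95
eef_pos: [0.5078, 0.1038, 0.2598]
tcp_rot: [0.996, -0.093, 0.0, 0.0]
contact_force: [-1.0, 0.3, -2.1]
opening: 0.694
finger_force: 67.8
shift [ 0.0933 -1.8939 -0.772 ] turn [0.     0.0001 0.0262] F [-1.   0.3 -2.1] [-0.01  0.   -0.04] t 15.95 open 0.694 67.8 [ 0.01 -0.07  1.95 -0.    1.26  1.76]
```

```bash
python3 -m handwheel '[0.01,-0.19,0,0,0,0.003, 0.01,-0.19,0,0,0,0.003, 0.01,-0.19,0,0,0,0.003, 0.01,-0.19,0,0,0,0.003, 0.01,-0.19,0,0,0,0.003]'|grep -E 'pos'; python3 -m handwheel '[0.01,-0.19,0,0,0,0.003, 0.01,-0.19,0,0,0,0.003, 0.01,-0.19,0,0,0,0.003, 0.01,-0.19,0,0,0,0.003, 0.01,-0.19,0,0,0,0]'|grep -E 'pos';python3 -m handwheel '[0,0,-0.1,0,0,0, 0,0,-0.1,0,0,0, 0,0,-0.1,0,0,0, 0,0,-0.1,0,0,0, 0,0,0,0,0,0]'|grep -E 'pos';python3 -m handwheel '[0,0,0,0,0,0, 0,0,0,0,0,0]'>/dev/null; python3 rel.py .5218 -.1803 .112 -.145 0 .032
python3 - <<'E'
from fit import *
im,d=imaging.read_camera("scene");np.savez("scene5.npz",im=im,d=d)
s=ctrl.get_state();Rt=Ro.from_quat(s["tcp_rot"]).as_matrix();Rb=np.c_[Rt[:,0],-Rt[:,1],-Rt[:,2]];Tb=np.array(s["eef_pos"])-Rb@[0,0,.032]
# compare yellow mask in hand and blue mask at stack with their predicted hulls: left/bottom extents
h=cv2.cvtColor(im,cv2.COLOR_BGR2HSV)
for nm,lo,hi,T,R in(("yellow",20,35,Tb,Rb),("blue",100,130,np.array([.5218,-.1803,.062]),Rm(-.145,0))):
    p=proj("scene",box(.05,.03,.039,.055)@R.T+T);c=p.mean(0).astype(int);r=[c[0]-25,c[1]-25,c[0]+25,c[1]+25]
    m=((h[...,0]>lo)&(h[...,0]<hi)&(h[...,1]>100))[r[1]:r[3],r[0]:r[2]].astype(float)
    n,l,st,ce=cv2.connectedComponentsWithStats(m.astype(np.uint8));k=1+np.argmax(st[1:,4]);m=(l==k).astype(float)
    # left-half mask shift (front-left corner region)
    best=[]
    cut=int(proj("scene",(T+R@[-.05,-.03,.05])[None])[0,0])-r[0]+2
    for dx in np.arange(-5,5.1,1):
        for dy in np.arange(-5,5.1,1):
            P=box(.05,.03,.039,.055)@R.T+T+R@[dx/1e3,dy/1e3,0];s_=sil("scene",P,r);mm=m
            best.append((np.abs(s_-mm)[:,:cut].sum(),dx,dy))
    best.sort();print(nm,[tuple(np.round(b,1)) for b in best[:6]],"extent px",st[k],"pred",p.min(0).round(1),p.max(0).round(1),"roi",r)
E
```

```text
eef_pos: [0.5142, -0.0392, 0.2588]
eef_pos: [0.5219, -0.1815, 0.2588]
eef_pos: [0.52, -0.1792, 0.1952]
shift [-0.0095  0.0037 -0.3801] turn [-0.0001  0.0003 -0.0005] F [ 0.5  0.3 -2.4] [ 0.03 -0.05 -0.06] t 17.37 open 0.691 67.8 [-0.52  0.07  1.92  0.    1.15  1.2 ]
yellow [(np.float64(71.2), np.float64(-5.0), np.float64(-4.0)), (np.float64(72.6), np.float64(-5.0), np.float64(-3.0)), (np.float64(73.3), np.float64(-4.0), np.float64(-4.0)), (np.float64(73.5), np.float64(-4.0), np.float64(-3.0)), (np.float64(74.0), np.float64(-5.0), np.float64(-5.0)), (np.float64(74.1), np.float64(-3.0), np.float64(-3.0))] extent px [  7  17  28  21 354] pred [319. 169.] [357.5 189.9] roi [np.int64(313), np.int64(154), np.int64(363), np.int64(204)]
blue [(np.float64(72.3), np.float64(-5.0), np.float64(-5.0)), (np.float64(72.5), np.float64(-4.0), np.float64(-5.0)), (np.float64(72.5), np.float64(-5.0), np.float64(-4.0)), (np.float64(72.6), np.float64(-4.0), np.float64(-4.0)), (np.float64(72.6), np.float64(-3.0), np.float64(-5.0)), (np.float64(72.8), np.float64(-3.0), np.float64(-4.0))] extent px [  9  16  35  24 441] pred [316.1 203.4] [353.2 226.7] roi [np.int64(309), np.int64(189), np.int64(359), np.int64(239)]
```

Yellow and blue masks show the same small bias, so they're aligned with each other. Lowering.

```bash
python3 -m handwheel '[-0.008,0.004,-0.08,0,0,0, 0,0,-0.08,0,0,0, 0,0,-0.08,0,0,0, 0,0,-0.05,0,0,0, 0,0,0,0,0,0]' | grep -E 'pos|cont'; python3 -m handwheel '[0,0,-0.02,0,0,0, 0,0,0,0,0,0]'| grep -E 'pos|cont'; python3 rel.py .5218 -.1803 .112 -.145 0 .032;
```

```text
eef_pos: [0.5206, -0.1797, 0.154]
contact_force: [-0.8, -0.7, -2.5]
eef_pos: [0.5222, -0.1807, 0.154]
contact_force: [-0.2, 0.2, -3.5]
shift [-0.0028  0.0025 -0.0666] turn [-0.0004 -0.0001 -0.0002] F [-0.2  0.2 -3.5] [-0.01 -0.07 -0.05] t 18.0 open 0.694 67.8 [-0.52  0.12  1.96  0.    1.06  1.2 ]
```

```bash
python3 -m handwheel '[0,0,-0.02,0,0,0, 0,0,-0.015,0,0,0, 0,0,0,0,0,0]' | grep -E 'pos|cont'; python3 -m handwheel '[0,0,-0.015,0,0,0, 0,0,0,0,0,0]'| grep -E 'pos|cont'; python3 -m handwheel '[0,0,-0.01,0,0,0, 0,0,0,0,0,0]'| grep -E 'pos|cont'; python3 rel.py .5218 -.1803 .112 -.145 0 .032;
```

```text
eef_pos: [0.5222, -0.1806, 0.149]
contact_force: [-0.9, 0.5, -2.9]
eef_pos: [0.5222, -0.1806, 0.1468]
contact_force: [-0.0, -0.9, -2.5]
eef_pos: [0.5222, -0.1806, 0.1453]
contact_force: [0.5, -0.6, -3.3]
shift [-0.0027  0.002  -0.0086] turn [-0.0002  0.0001 -0.0002] F [ 0.5 -0.6 -3.3] [-0.05  0.03  0.06] t 18.58 open 0.696 67.8 [-0.52  0.13  1.96  0.    1.05  1.2 ]
```

```bash
python3 -m handwheel '[0,0,-0.01,0,0,0, 0,0,0,0,0,0]' | grep -E 'pos|cont'; python3 -m handwheel '[0,0,-0.01,0,0,0, 0,0,0,0,0,0]'| grep -E 'pos|cont'; python3 -m handwheel '[0,0,-0.008,0,0,0, 0,0,0,0,0,0]'| grep -E 'pos|cont'; python3 rel.py .5218 -.1803 .112 -.145 0 .032;
```

```text
eef_pos: [0.5222, -0.1806, 0.1437]
contact_force: [-0.4, 0.3, -3.5]
eef_pos: [0.5225, -0.1807, 0.143]
contact_force: [-0.2, 0.7, 0.9]
eef_pos: [0.5226, -0.1808, 0.1429]
contact_force: [-2.9, 1.7, 6.2]
shift [-0.0054  0.0034  0.0073] turn [-0.0001  0.0001 -0.0002] F [-2.9  1.7  6.2] [ 0.24  0.69 -0.07] t 19.08 open 0.694 68.9 [-0.52  0.13  1.96  0.    1.04  1.2 ]
```

```bash
python3 -m handwheel '[-0.003,0.002,0.006,0,0,0, 0,0,0,0,0,0]'| grep -E 'pos|cont'; python3 -m handwheel '[0,0,0,0,0,0, 0,0,0,0,0,0, 0,0,0,0,0,0, 0,0,0,0,0,0, 0,0,0,0,0,0]' 1| grep -E 'pos|cont|open|rot';python3 -m handwheel '[0,0,0.05,0,0,0, 0,0,0.1,0,0,0, 0,0,0.15,0,0,0, 0,0,0.15,0,0,0, 0,0,0.2,0,0,0]'| grep -E 'pos|cont|open'; python3 -m handwheel '[0,0,0.2,0,0,0, -0.2,0,0.1,0,0,0, -0.2,0,0,0,0,0, 0,0,0,0,0,0]'
python3 - <<'E'
from fit import *
for n in("scene","top"):
    im,d=imaging.read_camera(n);np.savez(f"{n}6.npz",im=im,d=d)
    X=cloud(n,d);L=(X-[.5218,-.18,0])@Rm(-.145,0)
    m=(abs(L[...,0])<.03)&(abs(L[...,1])<.018)&(L[...,2]>.1)&(L[...,2]<.19);Q=L[m];
    if len(Q)>10:
        A=np.c_[Q[:,:2],np.ones(len(Q))];c=np.linalg.lstsq(A,Q[:,2],rcond=None)[0];print(n,"lid z",np.median(Q[:,2]).round(4),c.round(3),len(Q))
    h=cv2.cvtColor(im,cv2.COLOR_BGR2HSV);m=((h[...,0]<8)|(h[...,0]>172))&(h[...,1]>150)&(L[...,2]>.15)&(abs(L[...,0])<.2)&(abs(L[...,1])<.06)
    if m.sum():print("grip world",np.median(X[m],0).round(4),"carrier",np.median(L[m],0).round(4),m.sum())
E
```

```text
eef_pos: [0.5224, -0.1807, 0.1431]
contact_force: [0.3, -0.9, 2.6]
eef_pos: [0.5218, -0.1803, 0.142]
tcp_rot: [0.997, -0.072, 0.0, -0.0]
contact_force: [-0.2, 0.3, 0.9]
opening: 1.0
eef_pos: [0.5209, -0.1799, 0.2394]
contact_force: [0.1, -0.9, -1.0]
opening: 0.998
time: 20.42
eef_pos: [0.4592, -0.1801, 0.2863]
tcp_rot: [0.997, -0.073, 0.0, 0.001]
contact_force: [0.4, 0.4, -0.8]
opening: 1.002
finger_force: 0.0
scene lid z 0.1628 [0.007 0.011 0.163] 114
grip world [ 0.6223 -0.1981  0.2617] carrier [ 0.102  -0.0038  0.2617] 27
top lid z 0.1632 [ 0.044 -0.052  0.163] 48
grip world [ 0.6265 -0.1959  0.2656] carrier [ 0.1058 -0.0004  0.2656] 40
```

Yellow is nested, with its lid at 0.163 and level. Next the bail: shut the fingers, go over and behind the grip, then push it over.

```bash
cat > wp.py <<'E'
from fit import *;import sys
s=ctrl.get_state();p=np.array(s["eef_pos"]);O=np.array([.5218,-.1803,0]);R=Rm(-.145,0)
for a in sys.argv[1:]:
    x,z=map(float,a.split(","));W=O+R@[x,0,z];print("to",a,((W-p)/.15).round(3));p=W
q=(np.array(s["eef_pos"])-O)@R;Rt=Ro.from_quat(s["tcp_rot"]).as_matrix()
print("now carrier",q.round(4),"F",(R.T@s["contact_force"]).round(1),"t",round(s["time"],2),"turn",(Ro.from_matrix(R@np.diag([1,-1,-1])@Rt.T).as_rotvec()/(np.pi/2)).round(3))
E
python3 -m handwheel '[0,0,0.15,0,0,0, 0,0,0.15,0,0,0, 0,0,0.05,0,0,0, 0,0,0,0,0,0]' 0|grep pos; python3 -m handwheel '[0.18,-0.019,0,0,0,0, 0.18,-0.019,0,0,0,0, 0.18,-0.019,0,0,0,0, 0.18,-0.019,0,0,0,0]'|grep pos; python3 -m handwheel '[0.18,-0.019,0,0,0,0, 0.18,-0.019,0,0,0,0, 0.18,-0.019,0,0,0,0, 0.18,-0.019,0,0,0,0, 0,0,0,0,0,0]'|grep -E 'pos|open'; python3 wp.py .155,.325 .155,.264 .132,.264 .0955,.273 .0632,.275 .0394,.266 .0114,.251 -.004,.2275 -.01,.2015
```

```text
eef_pos: [0.4634, -0.181, 0.3398]
eef_pos: [0.571, -0.1915, 0.3349]
eef_pos: [0.6808, -0.203, 0.332]
opening: 0.002
to .155,.325 [-0.038  0.002 -0.046]
to .155,.264 [ 0.     0.    -0.407]
to .132,.264 [-0.152  0.022  0.   ]
to .0955,.273 [-0.241  0.035  0.06 ]
to .0632,.275 [-0.213  0.031  0.013]
to .0394,.266 [-0.157  0.023 -0.06 ]
to .0114,.251 [-0.185  0.027 -0.1  ]
to -.004,.2275 [-0.102  0.015 -0.157]
to -.01,.2015 [-0.04   0.006 -0.173]
now carrier [0.1606 0.0005 0.332 ] F [-1.4  1.2 -0.4] t 21.6 turn [-0.002 -0.002 -0.001]
```

```bash
python3 -m handwheel '[0,0,-0.09,0,0,0, 0,0,-0.09,0,0,0, 0,0,-0.09,0,0,0, 0,0,-0.09,0,0,0, 0,0,-0.09,0,0,0]'|grep -E 'pos|cont';python3 -m handwheel '[0,0,0,0,0,0, 0,0,0,0,0,0]'|grep -E 'pos|cont'; python3 wp.py .135,.264; python3 -m handwheel '[-0.06,0.009,0,0,0,0, -0.06,0.009,0,0,0,0, -0.05,0.007,0,0,0,0, 0,0,0,0,0,0]'|grep -E 'pos|cont';python3 wp.py .132,.264 .0955,.273
```

```text
eef_pos: [0.6767, -0.2029, 0.2675]
contact_force: [0.3, -1.1, -1.4]
eef_pos: [0.6769, -0.2029, 0.2679]
contact_force: [0.2, -0.1, 0.3]
to .135,.264 [-0.143  0.021 -0.026]
now carrier [0.1568 0.     0.2679] F [ 0.2 -0.1  0.3] t 22.18 turn [-0.001 -0.001 -0.   ]
eef_pos: [0.6512, -0.1993, 0.271]
contact_force: [1.0, -0.1, -0.0]
to .132,.264 [ 0.008 -0.001 -0.047]
to .0955,.273 [-0.241  0.035  0.06 ]
now carrier [ 1.308e-01 -1.000e-04  2.710e-01] F [ 1.  0. -0.] t 22.52 turn [ 0.     0.001 -0.   ]
```

```bash
python3 -m handwheel '[0.01,0,-0.045,0,0,0, 0,0,0,0,0,0, -0.06,0.009,0.005,0,0,0, -0.06,0.009,0.01,0,0,0, 0,0,0,0,0,0]'|grep -E 'pos|cont';python3 wp.py .0955,.273;python3 -m handwheel '[-0.06,0.009,0.012,0,0,0, -0.06,0.009,0.012,0,0,0, -0.04,0.006,0.01,0,0,0, 0,0,0,0,0,0]'|grep -E 'pos|cont';python3 wp.py .0955,.273 .0632,.275
```

```text
eef_pos: [0.6348, -0.1965, 0.2658]
contact_force: [-0.2, 0.4, -0.2]
to .0955,.273 [-0.124  0.016  0.048]
now carrier [0.1142 0.0003 0.2658] F [-0.3  0.4 -0.2] t 22.93 turn [-0.  0. -0.]
eef_pos: [0.6105, -0.1929, 0.2708]
contact_force: [0.0, -0.3, 0.1]
to .0955,.273 [ 0.038 -0.008  0.015]
to .0632,.275 [-0.213  0.031  0.013]
now carrier [0.0896 0.0003 0.2708] F [ 0.  -0.3  0.1] t 23.27 turn [-0. -0. -0.]
```

```bash
cat > grip.py <<'E'
from fit import *
for n in("scene","top"):
    im,d=imaging.read_camera(n);X=cloud(n,d);L=(X-[.5218,-.1803,0])@Rm(-.145,0)
    h=cv2.cvtColor(im,cv2.COLOR_BGR2HSV);m=((h[...,0]<8)|(h[...,0]>172))&(h[...,1]>150)&(L[...,2]>.13)&(abs(L[...,0])<.2)&(abs(L[...,1])<.06)
    print(n,m.sum(),np.median(L[m],0).round(4) if m.sum() else "")
    np.savez(n+"g.npz",im=im,d=d)
E
python3 grip.py
```

```text
scene 39 [0.0665 0.001  0.2661]
top 1 [ 0.0478 -0.0278  0.502 ]
```

The bail is following: grip at about (0.072,0.264) in carrier axes, near upright. Continuing over.

```bash
python3 -m handwheel '[-0.06,0.009,0.01,0,0,0, -0.06,0.009,0.01,0,0,0, -0.05,0.007,0.005,0,0,0, 0,0,0,0,0,0]'|grep -E 'cont';python3 wp.py .0632,.275 .0394,.266;python3 -m handwheel '[-0.05,0.008,-0.02,0,0,0, -0.05,0.008,-0.02,0,0,0, -0.05,0.007,-0.02,0,0,0, 0,0,0,0,0,0]'|grep -E 'cont';python3 wp.py .0394,.266 .0114,.251; python3 grip.py
```

```text
contact_force: [0.1, 0.2, 0.2]
to .0632,.275 [-0.004 -0.002  0.004]
to .0394,.266 [-0.157  0.023 -0.06 ]
now carrier [0.0638 0.0004 0.2744] F [0.1 0.2 0.2] t 23.7 turn [-0. -0. -0.]
contact_force: [-0.2, 0.4, -0.7]
to .0394,.266 [-0.008 -0.004  0.015]
to .0114,.251 [-0.185  0.027 -0.1  ]
now carrier [0.0405 0.0008 0.2637] F [-0.2  0.4 -0.7] t 24.03 turn [-0.001 -0.002 -0.   ]
scene 40 [ 0.0182 -0.0016  0.2454]
top 0
```

```bash
python3 -m handwheel '[-0.048,0.006,-0.018,0,0,0, -0.048,0.006,-0.02,0,0,0, -0.048,0.006,-0.024,0,0,0, -0.048,0.005,-0.024,0,0,0, 0,0,0,0,0,0]'|grep -E 'cont';python3 wp.py .0114,.251 -.004,.2275;python3 grip.py; python3 -m handwheel '[-0.025,0.004,-0.04,0,0,0, -0.025,0.004,-0.04,0,0,0, -0.025,0.004,-0.04,0,0,0, -0.025,0.003,-0.035,0,0,0, 0,0,0,0,0,0]'|grep -E 'cont';python3 wp.py -.004,.2275 -.01,.2015; python3 grip.py
```

```text
contact_force: [0.4, -0.4, 0.3]
to .0114,.251 [-0.001  0.     0.001]
to -.004,.2275 [-0.102  0.015 -0.157]
now carrier [ 0.0115 -0.      0.2508] F [ 0.5 -0.4  0.3] t 24.55 turn [-0.001 -0.002 -0.   ]
scene 39 [ 0.001  -0.0009  0.2262]
top 0 
contact_force: [-0.6, -0.8, -0.9]
to -.004,.2275 [-0.005 -0.001  0.005]
to -.01,.2015 [-0.04   0.006 -0.173]
now carrier [-0.0032  0.0003  0.2267] F [-0.4 -0.9 -0.9] t 25.07 turn [-0.001 -0.002 -0.   ]
scene 34 [-0.0104 -0.0029  0.2014]
top 1 [-0.0514 -0.024   0.4737]
```

```bash
python3 -m handwheel '[-0.015,0.002,-0.04,0,0,0, -0.015,0.002,-0.04,0,0,0, -0.01,0.002,-0.04,0,0,0, 0,0,-0.025,0,0,0, 0,0,0,0,0,0]'|grep -E 'cont';python3 wp.py -.01,.2015;python3 -m handwheel '[0,0,-0.015,0,0,0, 0,0,0,0,0,0]'|grep -E 'cont';python3 -m handwheel '[0,0,-0.01,0,0,0, 0,0,0,0,0,0]'|grep -E 'cont';python3 wp.py -.01,.2015; python3 grip.py
```

```text
contact_force: [0.2, -0.0, 0.1]
to -.01,.2015 [-0.009  0.    -0.027]
now carrier [-8.700e-03  1.000e-04  2.055e-01] F [0.2 0.  0.1] t 25.58 turn [-0.001 -0.001 -0.   ]
contact_force: [-0.4, 0.3, 0.4]
contact_force: [-0.0, -0.0, -0.8]
to -.01,.2015 [-0.015  0.003 -0.012]
now carrier [-7.700e-03 -2.000e-04  2.034e-01] F [-0.  -0.  -0.8] t 25.92 turn [-0.  0. -0.]
scene 35 [-0.0152 -0.0016  0.1797]
top 0
```

```bash
for s in a; do python3 -m handwheel '[0,0,-0.012,0,0,0, 0,0,0,0,0,0]'|grep -E 'pos|cont';python3 -m handwheel '[0,0,-0.012,0,0,0, 0,0,0,0,0,0]'|grep -E 'pos|cont';python3 -m handwheel '[0,0,-0.008,0,0,0, 0,0,0,0,0,0]'|grep -E 'pos|cont';done; python3 grip.py
```

```text
eef_pos: [0.5141, -0.1794, 0.2016]
contact_force: [0.3, -0.6, -0.6]
eef_pos: [0.5143, -0.1794, 0.2014]
contact_force: [-2.0, 1.4, 5.7]
eef_pos: [0.5143, -0.1794, 0.2013]
contact_force: [-4.5, 1.1, 9.7]
scene 36 [-0.0145 -0.002   0.1772]
top 0
```

The tool stopped firmly at z = 0.2014, against a predicted 0.2015 for a level bail. Retreating and verifying.

```bash
python3 -m handwheel '[0,0,0.05,0,0,0, 0,0,0.1,0,0,0, 0,0,0.15,0,0,0, 0,0,0.2,0,0,0, 0,0,0.2,0,0,0]'|grep -E 'pos|cont';python3 -m handwheel '[-0.2,0.1,0.1,0,0,0, -0.2,0.2,0,0,0,0, 0,0.2,0,0,0,0, 0,0.2,0,0,0,0, 0,0,0,0,0,0]'|grep -E 'pos|cont'; python3 grip.py; python3 - <<'E'
from fit import *
a=np.load("sceneg.npz")["im"][160:260,290:390];b=np.load("topg.npz")["im"][120:220,270:370]
cv2.imwrite("pics/fin.png",np.hstack([cv2.resize(x,(400,400),interpolation=cv2.INTER_CUBIC) for x in(a,b)]))
E
```

```text
eef_pos: [0.5135, -0.179, 0.3037]
contact_force: [1.0, -1.0, 0.3]
eef_pos: [0.4539, -0.0712, 0.3189]
contact_force: [-0.6, -0.6, 0.4]
scene 43 [-1.400e-02 -1.000e-04  1.783e-01]
top 0
```

View pics/fin.png

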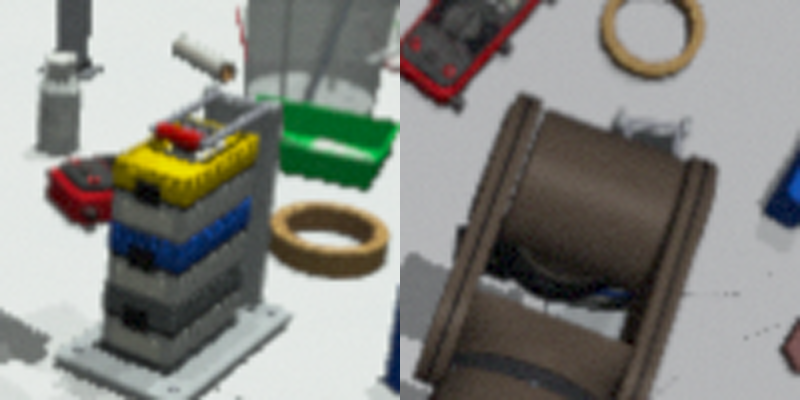

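The left view shows the three cases squarely stacked and the bail level with its red grip at (178,135) over the yellow lid. The arm is clear, so I'm handing in.

```bash
python3 -c "
from plant import ctrl;print(ctrl.sign_off())"
```

```text
the job is handed in; nothing more can be done
None
```

The blue case and then the yellow are nested on the grey one, the bail is down level on the top lid, and I handed the job in at about 27 s of the 72 s allowed; sign-off returned no verdict.

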